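# Clear the lamp test jig, load the stick lamps and switch it on

## Task

Get the stick-lamp test jig ready and start the test. Hold the scraper block and wipe all the loose brass clippings along the jig's open front channel into the scrap pan at its left end (do not touch the sharp clippings with the gripper's fingers); the scraper must finish standing on its green mat. When the channel is clear, lay every stick lamp in a V-groove of its own, brass button foremost, and push it along under the clear guard until the button touches the stop; last of all throw the red-knobbed supply lever all the way over, away from the robot, leaving the other things on the bench where they are.

Things in the scene. Friction and masses are not known exactly. Their poses are not given: they have to be found in the camera images.
- jig: Fixed test jig, grey base 281 x 250 mm (own x by y: -156 to +125, -125 to +125 mm), flat top 45 mm above the bench; origin on the bench. +x points away from the robot (within 10 degrees), +y left. From the front: lip (x -156 to -150, 8 mm high), open channel, grey plinth 8 mm high with four V-rails along x (x -51 to +70), blue contact head (x +70 to +125, top 100 mm above the bench).
- stop (a point): Where the button of a lamp fully home in the second groove from the left touches the end stop (front of the contact head): jig (70, +31, 76.8 mm), axes as the jig's, lamps slide to +x. The four grooves are alike, at jig y +93, +31, -31, -93. A clear guard 3.5 mm thick overhangs the last 22 mm (x -22 to 0 from here), its underside 19 mm above the lamp axis, i.e. 5 mm above the lamp.
- groove (a point): Open front end of the second V-groove from the left, on its bottom line: jig (-51, +31, 57 mm). 90-degree black V 121 mm long, walls 11.5 mm high, 28 mm wide over all; all four alike, at jig y +93, +31, -31, -93. A seated lamp's axis runs 19.8 mm above the bottom line; fingers may straddle the lamp with their ends 70 mm or more above the bench. A lamp's square cap stays outside, before this end.
- channel (a point): Centre of the channel floor, jig (-100.5, 0, 45 mm), axes as the jig's. Flat black floor with two thin copper strips, 99 mm wide (x) between lip and plinth, both 8 mm high, and 250 mm long (y), open at both ends; the scrap pan is at the +y end.
- pan (a point): Centre of the floor of the steel scrap pan that hangs at the left (+y) end of the channel, axes as the jig's. Inside 126 mm along x, 78 mm along y; rim 31 mm above the bench, 14 mm below the channel floor. It adjoins the channel's end, so clippings wiped over the edge drop into it.
- scraper: Loose scraper block, 58 mm high, 250 g: heavy steel sole with a rubber edge, 88 mm wide (own x), 40 mm thick (own y), 14 mm high; on it an orange grip 70 mm wide, 24 mm thick (own y), up to 58 mm. Origin at the centre of its underside, z up. Stands upright on the green mat at the start; wiped along its own y.
- lampmat: Fixed blue mat right of the jig, 250 x 190 mm (own x by y), 2 mm thick, origin at the centre of its underside; the lamps lie on it side by side at the start, roughly along its y.
- toolmat: Fixed green mat for the scraper, 130 x 80 mm (own x by y), 3 mm thick; origin at the centre of its underside.
- power (a joint): Supply lever on the control box: 0 = off (leaning towards the robot side, box -x), 1.0 rad = fully over to box +x, where it is on; it starts within 0.1 rad of off. Moves with about 1 N at the knob and stays where it is left.
- controlbox: Fixed grey control box, 110 x 90 x 35 mm, origin at the centre of its underside; on top a black lever block 70 x 50 x 25 mm. The lever pivots about box y, 57 mm above the bench over the box's centre, from 0.5 rad towards -x (joint 0) to 0.5 rad towards +x (joint 1.0). Red ball knob 26 mm across, centred 60 mm from the pivot on a rod 10 mm thick.
- clip1: Loose brass clipping on the channel floor, at most 18 x 14 mm and 7 to 8 mm high, 12 g; origin at the centre of its underside. 2 to 4 of the four are present.
- clip2: Loose brass clipping on the channel floor, at most 18 x 14 mm and 7 to 8 mm high, 12 g; origin at the centre of its underside. 2 to 4 of the four are present.
- clip3: Loose brass clipping on the channel floor, at most 18 x 14 mm and 7 to 8 mm high, 12 g; origin at the centre of its underside. 2 to 4 of the four are present.
- clip4: Loose brass clipping on the channel floor, at most 18 x 14 mm and 7 to 8 mm high, 12 g; origin at the centre of its underside. 2 to 4 of the four are present.
- lamp1: Loose stick lamp, 140 mm long, about 90 g: white tube 28 mm across, own x along it, origin on the axis at mid-length. Brass button 12 mm across, 4 mm long at +x with an aluminium band behind it; square black cap 30 x 30 x 14 mm at -x keeps it from rolling. Starts on the blue mat (axis 17 mm above the bench), either way round. 3 or 4 of four are present.
- lamp2: Loose stick lamp, 140 mm long, about 90 g: white tube 28 mm across, own x along it, origin on the axis at mid-length. Brass button 12 mm across, 4 mm long at +x with an aluminium band behind it; square black cap 30 x 30 x 14 mm at -x keeps it from rolling. Starts on the blue mat (axis 17 mm above the bench), either way round. 3 or 4 of four are present.
- lamp3: Loose stick lamp, 140 mm long, about 90 g: white tube 28 mm across, own x along it, origin on the axis at mid-length. Brass button 12 mm across, 4 mm long at +x with an aluminium band behind it; square black cap 30 x 30 x 14 mm at -x keeps it from rolling. Starts on the blue mat (axis 17 mm above the bench), either way round. 3 or 4 of four are present.
- lamp4: Loose stick lamp, 140 mm long, about 90 g: white tube 28 mm across, own x along it, origin on the axis at mid-length. Brass button 12 mm across, 4 mm long at +x with an aluminium band behind it; square black cap 30 x 30 x 14 mm at -x keeps it from rolling. Starts on the blue mat (axis 17 mm above the bench), either way round. 3 or 4 of four are present.
- bulb1: LED bulb standing in a black lampholder, 60 mm across, 151 mm high; not part of the job, leave it alone.
- bulb2: LED bulb standing in a black lampholder, 60 mm across, 151 mm high; not part of the job, leave it alone.
- tape: Roll of yellow tape lying flat, 90 mm across, 22 mm high; not part of the job, leave it alone.
- meter: Grey hand meter lying flat, 145 x 75 x 34 mm; not part of the job, leave it alone.
- screwdriver: Screwdriver lying on the bench; not part of the job, leave it alone.
- tin: Small steel tin, 70 mm across, 30 mm high; not part of the job, leave it alone.
Mind the look-alikes: they are no part of the job. What is shaped like the lamp1 but purple or turquoise is not meant.

How it is judged:
On the way, in this order (a step that is already met when the one before it is completed fails the run):
1. all the clippings are wiped into the scrap pan (x of clip1 in the frame of pan between -0.065 and 0.065 m and y of clip1 in the frame of pan between -0.041 and 0.041 m and height (world z) of each of clip1, clip2, clip3, clip4 below 0.036 m and x of clip2 in the frame of pan between -0.065 and 0.065 m and y of clip2 in the frame of pan between -0.041 and 0.041 m and x of clip3 in the frame of pan between -0.065 and 0.065 m and y of clip3 in the frame of pan between -0.041 and 0.041 m and x of clip4 in the frame of pan between -0.065 and 0.065 m and y of clip4 in the frame of pan between -0.041 and 0.041 m), for 0.2 s.
2. every lamp lies in a V-groove with its button against the stop (x of lamp1 in the frame of jig between -0.004 and 0.004 m and z of lamp1 in the frame of jig between 0.0728 and 0.0808 m and (y of lamp1 in the frame of jig between 0.089 and 0.097 m or y of lamp1 in the frame of jig between 0.027 and 0.035 m or y of lamp1 in the frame of jig between -0.035 and -0.027 m or y of lamp1 in the frame of jig between -0.097 and -0.089 m) and angle between the x axis of each of lamp1, lamp2, lamp3, lamp4 and the x axis of jig, either way round below 0.05 rad and x of stop in the frame of lamp1 above 0.03 m and linear speed of each of lamp1, lamp2, lamp3, lamp4 below 0.03 m/s and x of lamp2 in the frame of jig between -0.004 and 0.004 m and z of lamp2 in the frame of jig between 0.0728 and 0.0808 m and (y of lamp2 in the frame of jig between 0.089 and 0.097 m or y of lamp2 in the frame of jig between 0.027 and 0.035 m or y of lamp2 in the frame of jig between -0.035 and -0.027 m or y of lamp2 in the frame of jig between -0.097 and -0.089 m) and x of stop in the frame of lamp2 above 0.03 m and x of lamp3 in the frame of jig between -0.004 and 0.004 m and z of lamp3 in the frame of jig between 0.0728 and 0.0808 m and (y of lamp3 in the frame of jig between 0.089 and 0.097 m or y of lamp3 in the frame of jig between 0.027 and 0.035 m or y of lamp3 in the frame of jig between -0.035 and -0.027 m or y of lamp3 in the frame of jig between -0.097 and -0.089 m) and x of stop in the frame of lamp3 above 0.03 m and x of lamp4 in the frame of jig between -0.004 and 0.004 m and z of lamp4 in the frame of jig between 0.0728 and 0.0808 m and (y of lamp4 in the frame of jig between 0.089 and 0.097 m or y of lamp4 in the frame of jig between 0.027 and 0.035 m or y of lamp4 in the frame of jig between -0.035 and -0.027 m or y of lamp4 in the frame of jig between -0.097 and -0.089 m) and x of stop in the frame of lamp4 above 0.03 m), for 0.2 s.
3. the supply lever is thrown all the way over (value of joint power above 0.85 rad), for 0.2 s.
At the end, for the whole second after the job is handed in: All clippings lie in the scrap pan; every lamp lies along a groove (within 3 degrees) fully down in it, button foremost and within 4 mm of the stop face, at rest; the lever stands beyond 0.85 rad; the scraper stands upright on the green mat, its centre within 40 mm of the mat's centre (all of step 1 and all of step 2 and value of joint power above 0.85 rad and horizontal distance between scraper and toolmat below 0.04 m and height (world z) of scraper below 0.008 m and angle between scraper's own z axis and vertical below 0.1 rad and linear speed of scraper below 0.03 m/s); the robot touches nothing.
It fails at once if a clipping is touched with the fingers (contact force between the fingers and clip1 above 1 N or contact force between the fingers and clip2 above 1 N or contact force between the fingers and clip3 above 1 N or contact force between the fingers and clip4 above 1 N).
It fails at once if another thing on the bench is moved more than 30 mm (distance of any of bulb1, bulb2, tape, meter, screwdriver, tin from where it was at the start of the episode above 0.03 m).
Of lamp1, lamp2, lamp3, lamp4 only 3 to 4 are there at a start; the rules pass over those that are not, and their reading is None.
Of clip1, clip2, clip3, clip4 only 2 to 4 are there at a start; the rules pass over those that are not, and their reading is None.
At some moment in a run one of scraper, lamp1, lamp2, lamp3, lamp4 may be knocked a few centimetres aside while the robot is not near it.
It also fails if it takes over 210 s, if anything falls off the work surface, if the arm or the gripper's body presses on something with over 40 N, if the wrist force passes 120 N, or if a joint passes its speed limit or range.

## Robot

A 7-joint arm with a two-finger parallel gripper is mounted at the origin on the work surface. World frame = base frame: x ahead of the robot, y to its left, z up, the work surface at z = 0. Lengths are in m, angles in rad, forces in N, time in s.
With the tool pointing down it reaches from about 0.425 to 0.875 m from the base axis. Payload 8.4 kg.
Tool frame: the origin (TCP) lies midway between the tips of the shut fingers; the grasp point (between the pads) lies 19 mm behind it; x points along the fingers, z is the direction in which the jaws open and shut, and the axes are right-handed (so a half turn about x gives the same grasp; the last joint's range is limited). The gripper opens to 87 mm and grips with 3 to 60 N. Pads are 19 mm wide; open, the fingers measure 117 mm over their backs; the gripper's body (75 mm by 190 mm) begins 51 mm behind the grasp point.
Start: joints at [1.045, 0.333, 0.04, 1.465, -0.013, 1.343, -0.059], TCP at [0.269, -0.592, 0.194] pointing down, gripper open.
Joint ranges: [-2.58, 2.58], [-0.38, 2.09], [-1.3, 1.39], [0.25, 2.4], [-1.5, 4.64], [0.08, 2.09], [-2.65, 2.65]. Speed limits (rad/s): [2.22, 2.22, 2.79, 2.79, 3.14, 3.14, 3.14].

## Interface

Orientations are given as a unit quaternion [w, x, y, z].
In Python, from rig import bot, vision gives the robot as it stands. The module is installed in compiled form; this text tells all that it offers.
- The arm moves only by the shell command python3 -m creep 'ROWS' [FORCE]. ROWS is JSON, a list of rows, each an object with "delta_pos": the shift along the tool's x, y, z in m, a list of three; "yaw": the turn about the tool's x in rad; "claw": the opening, from 0 (shut) to 1 (fully open). A call has 1 to 10 rows; each row is the pose to reach, as a shift and turn from the pose commanded when the call began, along the tool's axes at that moment; what a row does not reach only later rows make up. A row lasts 1/8 s, in which the tool goes at most 62.5 mm and 10.7 degrees, less where a joint would pass 70% of its speed; a pose out of reach is approached as far as the arm can. A call with a gripper value outside its range is refused whole. The fingers move at their own pace and stop on an object; FORCE is the grip in N (left out, the last holds). Time passes only in rows, so rows that repeat a pose let the fingers close. It gives the time, the measured TCP pose, the force and the opening at its end, in the units of the state.
- bot.sense(): the state, without advancing time (a new reading comes with each control period).
- vision.capture(name): name is "scene" or "top"; returns a dict with "color" (480x640x3 uint8, blue, green, red), "fovy" (degrees; the focal length in pixels is half the picture's height over the tangent of half this angle, whatever the lens; pixels are square), "cx", "cy" (the principal point, pixels), "world_to_cam" (4x4, takes a point from world to camera coordinates). Camera axes: x right, y up, looking along -z (the intrinsics and any distortion apply to the point x, -y, -z); pixel columns grow to the right and rows downward; lengths in m; the calibration is good to about 2 mm. A picture is of the moment at which its call begins. There is no depth.
- bot.finish_job(): hands the job in, once; it reports no verdict.
The state is a dict: "time": time; "q": joint angles; "dq": joint speeds; "joint_torque": joint torques, N m; "tool_pos": TCP position; "eef_rot": TCP orientation; "ft_force": force on the tool from outside, world axes, zero at the start; "torque": the same for the moment, N m; "opening": opening from 0.0 (shut) to 1.0 (fully open).
Only numpy, scipy, OpenCV 4.12 (cv2) and the standard library are available. Lean on these libraries where they do the work, as an engineer would, in place of code of your own. Each camera call takes 0.05 s, during which the arm holds its last target.

## Working session

There is one attempt and no reset: what is moved stays moved. The work goes in short steps, Python scripts to look and compute and a shell command to move; the robot and the scene stay as the last step left them, time stands still between calls to the robot, and variables do not carry over. Pictures are saved under pics/ and viewed, and the job is handed in when it is done.

```bash
mkdir -p pics; python3 - <<'E'
from rig import bot, vision
import cv2
s=bot.sense();print({k:(v if not hasattr(v,'round') else v) for k,v in s.items()})
for n in("scene","top"):
    c=vision.capture(n);cv2.imwrite(f"pics/{n}0.png",c["color"]);print(n,{k:v for k,v in c.items() if k!="color"})
E
```

```text
{'time': 0.0, 'q': array([ 1.04478524,  0.33392998,  0.03986566,  1.4662971 , -0.0134113 ,
        1.34324773, -0.05853541]), 'dq': array([-1.73150768e-03, -3.67760426e-04, -7.39428477e-04,  1.41638942e-03,
       -1.17539405e-03, -1.85839840e-06, -2.74202335e-04]), 'joint_torque': array([-4.27632503e-04, -6.56355143e+01,  1.33502640e+00, -4.03813076e+01,
       -5.96504984e-02,  4.45026846e-02,  1.90416758e-04]), 'tool_pos': array([ 0.26884762, -0.5912328 ,  0.1926342 ]), 'eef_rot': array([ 0.59404485,  0.38305695,  0.59504119, -0.38249715]), 'ft_force': array([ 0.51675064,  0.23460659, -0.09406989]), 'torque': array([-0.04398437, -0.02573432, -0.0390101 ]), 'opening': 1.0027306934820408}
scene {'fovy': 47.0106004533948, 'cx': 311.90199672632457, 'cy': 236.10420746371295, 'world_to_cam': array([[-7.07164376e-01,  7.07049167e-01, -1.42497271e-04,
         3.66221077e-01],
       [-6.11255830e-01, -6.11254112e-01,  5.02727282e-01,
         3.26880918e-01],
       [ 3.55365804e-01,  3.55597927e-01,  8.64445059e-01,
        -1.57368814e+00],
       [ 0.00000000e+00,  0.00000000e+00,  0.00000000e+00,
         1.00000000e+00]])}
top {'fovy': 51.05271164577604, 'cx': 322.8614568090018, 'cy': 238.66092241593284, 'world_to_cam': array([[ 0.00728788, -0.9999687 ,  0.00307991,  0.06084175],
       [ 0.99665871,  0.00751426,  0.08133239, -0.56432336],
       [-0.08135299,  0.00247688,  0.99668227, -1.2297377 ],
       [ 0.        ,  0.        ,  0.        ,  1.        ]])}
```

View pics/top0.png

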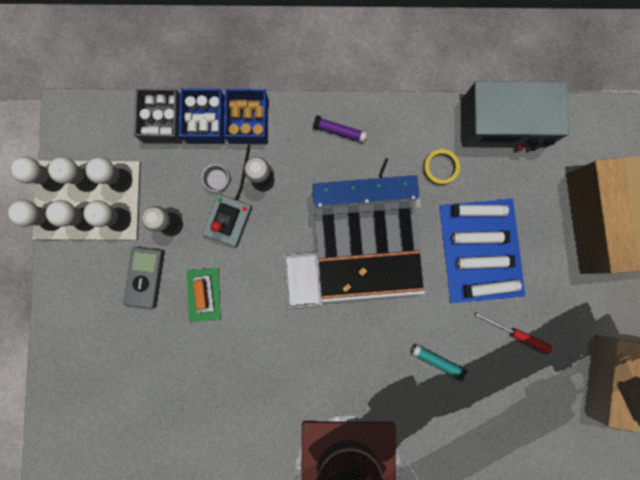

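View pics/scene0.png

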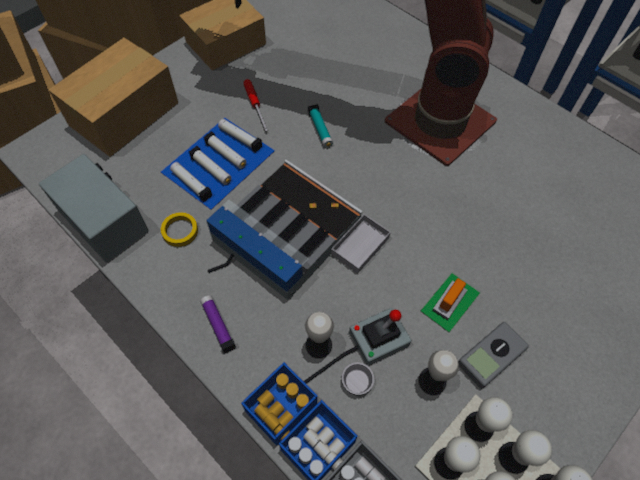

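```bash
cat > h.py <<'E'
import numpy as np, cv2
from rig import bot, vision
from scipy.spatial.transform import Rotation as R
def cap(n): return vision.capture(n)
def ray(c,u,v):
    M=c["world_to_cam"]; f=240/np.tan(np.radians(c["fovy"]/2))
    d=np.array([(u-c["cx"])/f,-(v-c["cy"])/f,-1.]); Rm=M[:3,:3]
    return -Rm.T@M[:3,3], Rm.T@d
def onz(c,u,v,z):
    o,d=ray(c,u,v); return (o+d*(z-o[2])/d[2]).round(4)
def proj(c,p):
    M=c["world_to_cam"]; f=240/np.tan(np.radians(c["fovy"]/2))
    q=M[:3,:3]@np.asarray(p)+M[:3,3]
    return np.array([c["cx"]+f*q[0]/-q[2], c["cy"]-f*q[1]/-q[2]]).round(1)
def crop(c,x0,y0,x1,y1,s,fn):
    im=cv2.resize(c["color"][y0:y1,x0:x1],None,fx=s,fy=s,interpolation=cv2.INTER_CUBIC)
    im=cv2.convertScaleAbs(im,alpha=1.5,beta=10)
    for x in range(((x0+19)//20)*20,x1,20): cv2.line(im,((x-x0)*s,0),((x-x0)*s,5),(0,255,255),1);cv2.putText(im,str(x),((x-x0)*s,15),0,.35,(0,255,255))
    for y in range(((y0+19)//20)*20,y1,20): cv2.line(im,(0,(y-y0)*s),(5,(y-y0)*s),(0,255,255),1);cv2.putText(im,str(y),(6,(y-y0)*s),0,.35,(0,255,255))
    cv2.imwrite(fn,im)
def toolR():
    w,x,y,z=bot.sense()["eef_rot"]; return R.from_quat([x,y,z,w]).as_matrix()
E
python3 - <<'E'
from h import *
t=cap("top");s=cap("scene")
print(toolR().round(3))
print(proj(t,[0,0,0]),proj(s,[0,0,0]))
crop(t,270,160,530,310,3,"pics/a1.png");crop(t,120,150,280,330,3,"pics/a2.png")
crop(s,200,150,400,300,4,"pics/a3.png")
crop(s,330,260,530,400,4,"pics/a4.png")
E
```

```text
[[-0.     0.91   0.414]
 [ 0.001  0.414 -0.91 ]
 [-1.    -0.    -0.001]]
[347.7 469.3] [440.3 121.5]
```

View pics/a1.png

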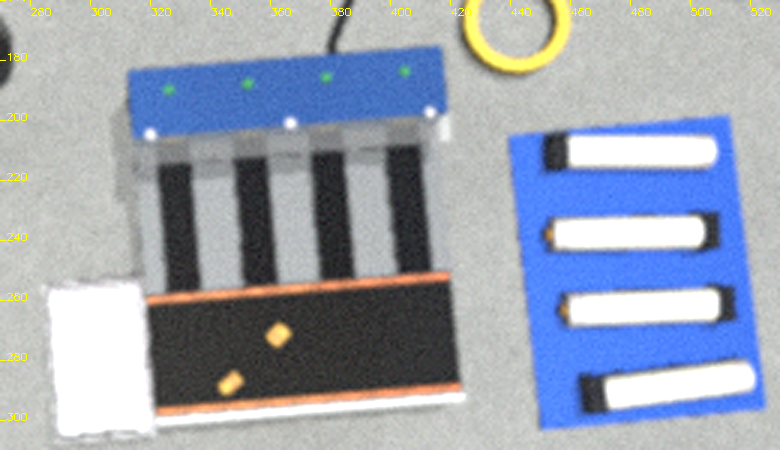

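View pics/a2.png

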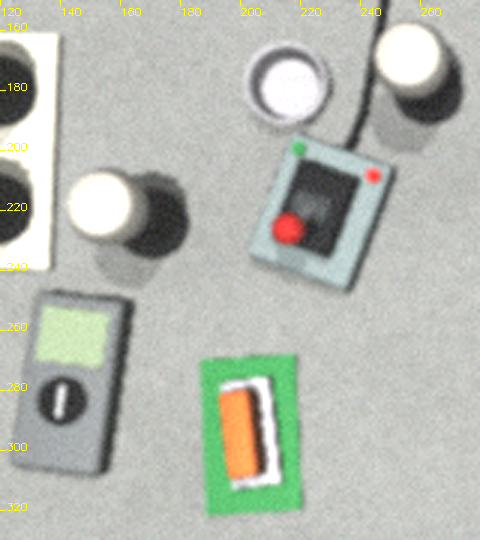

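View pics/a3.png

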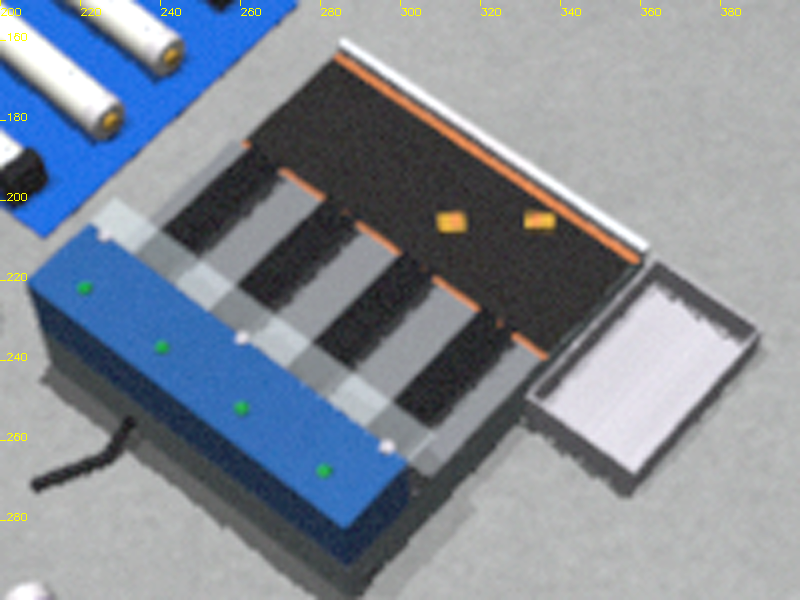

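View pics/a4.png

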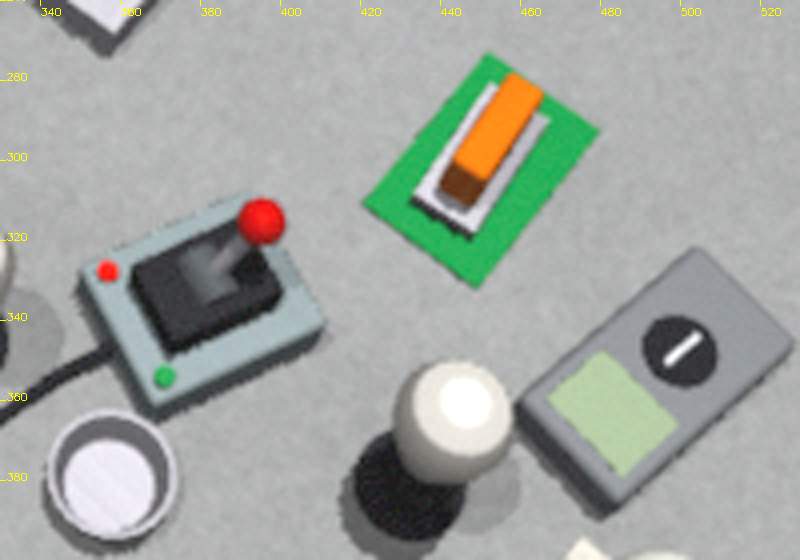

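```bash
python3 - <<'E'
from h import *
from scipy.optimize import least_squares
t=cap("top");s=cap("scene")
J=[(t,.125,.125,.1,312.7,183.3),(t,.125,-.125,.1,417,175.3),(t,-.156,.125,.053,322.3,301.7),(t,-.156,-.125,.053,425,292.7),
(s,.125,.125,.1,286.7,282.5),(s,.125,-.125,.1,207.5,220.7),(s,.07,-.125,.1,223.7,205.5),(s,.07,.125,.1,302.5,265.5),(s,-.156,-.125,.053,285.5,160),(s,-.156,.125,.053,362.2,211.2)]
def W(p,x,y,z):
    c,n=np.cos(p[2]),np.sin(p[2]);return [p[0]+c*x-n*y,p[1]+n*x+c*y,z]
def res(sel):
    return lambda p: np.concatenate([proj(c,W(p,x,y,z))-[u,v] for c,x,y,z,u,v in sel])
for sel in (J[:4],J[4:],J):
    r=least_squares(res(sel),[.6,0,0],diff_step=1e-3);print(r.x.round(4),r.fun.round(1))
p=r.x
for y in(.093,.031,-.031,-.093): print("groove",y,np.round(W(p,-.051,y,.057),4),np.round(W(p,.07,y,.0768),4))
E
```

```text
[0.5748 0.     0.    ] [-14.7  -4.9 -13.2   4.  -24.7  -4.2 -23.7   5.5]
[0.5829 0.     0.    ] [ 3.9 14.7  8.4  6.4 10.1  7.5  6.1 15.4 17.  10.5 13.  18.2]
[0.5786 0.     0.    ] [-14.7  -6.5 -13.2   2.4 -24.7  -5.8 -23.7   3.9   5.3  13.4   9.8   5.3
  11.5   6.4   7.5  14.2  18.2   9.5  14.2  17.1]
groove 0.093 [0.5276 0.093  0.057 ] [0.6486 0.093  0.0768]
groove 0.031 [0.5276 0.031  0.057 ] [0.6486 0.031  0.0768]
groove -0.031 [ 0.5276 -0.031   0.057 ] [ 0.6486 -0.031   0.0768]
groove -0.093 [ 0.5276 -0.093   0.057 ] [ 0.6486 -0.093   0.0768]
```

```bash
sed -i 's/q\[1\]\/-q\[2\]\]).round(1)/q[1]\/-q[2]])/' h.py; cat > jig.py <<'E'
from h import *
from scipy.optimize import least_squares
def W(p,x,y,z):
    c,n=np.cos(p[2]),np.sin(p[2]);return [p[0]+c*x-n*y,p[1]+n*x+c*y,z]
def fit(sel,x0=[.6,.01,.01]):
    return least_squares(lambda p: np.concatenate([proj(c,W(p,x,y,z))-[u,v] for c,x,y,z,u,v in sel]),x0)
E
python3 - <<'E'
from jig import *
t=cap("top");s=cap("scene")
J=[(t,.125,.125,.1,312.7,183.3),(t,.125,-.125,.1,417,175.3),(t,-.156,.125,.053,322.3,301.7),(t,-.156,-.125,.053,425,292.7),
(s,.125,.125,.1,286.7,282.5),(s,.125,-.125,.1,207.5,220.7),(s,.07,-.125,.1,223.7,205.5),(s,.07,.125,.1,302.5,265.5),(s,-.156,-.125,.053,285.5,160),(s,-.156,.125,.053,362.2,211.2)]
for sel in (J[:4],J[4:],J):
    r=fit(sel);print(r.x.round(4),r.fun.round(1))
p=r.x
for y in(.093,.031,-.031,-.093): print("groove",y,np.round(W(p,-.051,y,.057),4),np.round(W(p,.07,y,.0768),4))
for n,u,v,z in[("clip",362.7,271.3,.049),("clip",346.7,287.5,.049)]:
    print(n,onz(t,u,v,z))
for u,v in[(312.5,205.8),(335,205)]: print(onz(s,u,v,.049))
E
```

```text
[ 0.5753 -0.0444  0.0905] [-0.5 -0.   0.5 -0.7 -0.3  0.2  0.3  0.5]
[ 0.5764 -0.0415  0.0914] [ 0.3  0.2 -1.2 -0.1 -0.9 -0.   0.7 -0.   0.7 -0.4  0.6  0.1]
[ 0.5758 -0.0428  0.0916] [-1.3 -0.2 -0.2 -0.9 -0.9  0.  -0.3  0.2  0.1 -0.4 -1.4 -0.6 -1.1 -0.5
  0.5 -0.6  0.5 -0.8  0.3 -0.4]
groove 0.093 [0.5166 0.0452 0.057 ] [0.637  0.0562 0.0768]
groove 0.031 [ 0.5222 -0.0166  0.057 ] [ 0.6427 -0.0055  0.0768]
groove -0.031 [ 0.5279 -0.0783  0.057 ] [ 0.6484 -0.0673  0.0768]
groove -0.093 [ 0.5336 -0.1401  0.057 ] [ 0.6541 -0.129   0.0768]
clip [ 0.4829 -0.0322  0.049 ]
clip [0.4435 0.0065 0.049 ]
[ 0.4838 -0.0319  0.049 ]
[0.4426 0.006  0.049 ]
```

```bash
python3 - <<'E'
from h import *
t=cap("top");s=cap("scene")
print("scr",onz(t,199.4,294.6,.061),onz(s,454.8,291.9,.061))
print("mat",onz(t,203.9,294.8,.003),onz(s,450.4,302,.003))
# orientation: long edge of orange
for c,a,b,o,k in((t,(219,392),(229,480),(120,150),3),(t,(247,388),(258,475),(120,150),3),(s,(511,72),(453,163),(330,260),4),(s,(545,95),(487,180),(330,260),4)):
    A=onz(c,a[0]/k+o[0],a[1]/k+o[1],.061);B=onz(c,b[0]/k+o[0],b[1]/k+o[1],.061);d=A-B;print(A,B,np.degrees(np.arctan2(d[1],d[0])),np.linalg.norm(d))
# lever knob by triangulation
o1,d1=ray(t,215.7,226);o2,d2=ray(s,395.5,314.9)
k=np.linalg.lstsq(np.c_[d1,-d2],o2-o1,rcond=None)[0];print("knob",o1+d1*k[0],o2+d2*k[1])
E
```

```text
scr [0.4242 0.3596 0.061 ] [0.4269 0.3632 0.061 ]
mat [0.422  0.3622 0.003 ] [0.4246 0.3648 0.003 ]
[0.4573 0.3758 0.061 ] [0.3876 0.3659 0.061 ] 8.084063167991506 0.07039957386234663
[0.4607 0.3535 0.061 ] [0.3917 0.3429 0.061 ] 8.733682241076888 0.06980945494701989
[0.3945 0.3467 0.061 ] [0.4623 0.3583 0.061 ] -170.29118695337672 0.06878517282089212
[0.3924 0.3691 0.061 ] [0.457  0.3779 0.061 ] -172.2427499499566 0.06519662567955492
knob [0.58407563 0.31367413 0.11273294] [0.5838679  0.31394787 0.11276906]
```

```bash
cat > plan.py <<'E'
import sys
from h import *
def plan(pts):  # pts: x,y,z,jawdeg ; prints delta from current pose
    s=bot.sense();Rm=toolR();p=s["tool_pos"];a=np.degrees(np.arctan2(Rm[1,2],Rm[0,2]))
    print("t",round(s["time"],2),"tcp",p.round(4),"jaw",a.round(1),"down",(-Rm[2,0]).round(4),"open",round(float(s["opening"]),3),"F",s["ft_force"].round(1),"q",s["q"].round(2))
    for x,y,z,j in pts:
        d=Rm.T@(np.array([x,y,z])-p); w=(j-a+180)%360-180
        print("->",d.round(4).tolist(),"yaw",round(float(-np.radians(w)),3))
if __name__=="__main__":
    v=[float(i) for i in sys.argv[1:]]; plan([v[i:i+4] for i in range(0,len(v),4)])
E
python3 plan.py .55 -.1 .25 -81.7 .4255 .3615 .2 -81.7
```

```text
t 0.5 tcp [ 0.269  -0.5917  0.1935] jaw -65.5 down 1.0 open 1.002 F [ 0.6  0.5 -0.2] q [ 1.04  0.33  0.04  1.47 -0.01  1.34 -0.06]
-> [-0.0565, 0.4593, -0.3313] yaw 0.282
-> [-0.0064, 0.537, -0.8029] yaw 0.282
```

```bash
python3 -m creep '[{"delta_pos":[-0.056,0.459,-0.331],"yaw":0.282,"claw":1},{"delta_pos":[-0.056,0.459,-0.331],"yaw":0.282,"claw":1},{"delta_pos":[-0.056,0.459,-0.331],"yaw":0.282,"claw":1},{"delta_pos":[-0.056,0.459,-0.331],"yaw":0.282,"claw":1},{"delta_pos":[-0.056,0.459,-0.331],"yaw":0.282,"claw":1},{"delta_pos":[-0.056,0.459,-0.331],"yaw":0.282,"claw":1},{"delta_pos":[-0.056,0.459,-0.331],"yaw":0.282,"claw":1},{"delta_pos":[-0.056,0.459,-0.331],"yaw":0.282,"claw":1},{"delta_pos":[-0.056,0.459,-0.331],"yaw":0.282,"claw":1},{"delta_pos":[-0.056,0.459,-0.331],"yaw":0.282,"claw":1}]'; python3 plan.py .4255 .3615 .2 -81.7
```

```text
time: 1.75
tool_pos: [0.5517, -0.0947, 0.2501]
eef_rot: [0.537, 0.461, 0.537, -0.46]
ft_force: [0.9, -0.6, -0.3]
opening: 1.001
t 1.75 tcp [ 0.5517 -0.0947  0.2501] jaw -81.3 down 1.0 open 1.001 F [ 0.9 -0.6 -0.3] q [ 0.4   0.15 -0.34  1.59  0.05  1.42 -1.37]
-> [0.0508, -0.0554, -0.47] yaw 0.008
```

```bash
python3 -m creep '[{"delta_pos":[0,-0.055,-0.469],"yaw":0.008,"claw":1},{"delta_pos":[0,-0.055,-0.469],"yaw":0.008,"claw":1},{"delta_pos":[0,-0.055,-0.469],"yaw":0.008,"claw":1},{"delta_pos":[0,-0.055,-0.469],"yaw":0.008,"claw":1},{"delta_pos":[0,-0.055,-0.469],"yaw":0.008,"claw":1},{"delta_pos":[0,-0.055,-0.469],"yaw":0.008,"claw":1},{"delta_pos":[0,-0.055,-0.469],"yaw":0.008,"claw":1},{"delta_pos":[0.05,-0.055,-0.469],"yaw":0.008,"claw":1},{"delta_pos":[0.05,-0.055,-0.469],"yaw":0.008,"claw":1},{"delta_pos":[0.05,-0.055,-0.469],"yaw":0.008,"claw":1}]'; python3 plan.py .4255 .3615 .027 -81.7
python3 - <<'E'
from h import *
t=cap("top");crop(t,120,150,280,330,3,"pics/b1.png")
s=cap("scene");crop(s,330,180,530,340,4,"pics/b2.png")
E
```

```text
time: 3.0
tool_pos: [0.4287, 0.3547, 0.1999]
eef_rot: [0.533, 0.465, 0.532, -0.465]
ft_force: [-0.1, 0.5, 0.2]
opening: 1.002
t 3.0 tcp [0.4287 0.3547 0.1999] jaw -82.2 down 1.0 open 1.002 F [-0.1  0.5  0.2] q [-0.13  0.21 -0.73  1.66  0.14  1.33 -2.32]
-> [0.1729, -0.0023, -0.0073] yaw -0.009
```

View pics/b2.png

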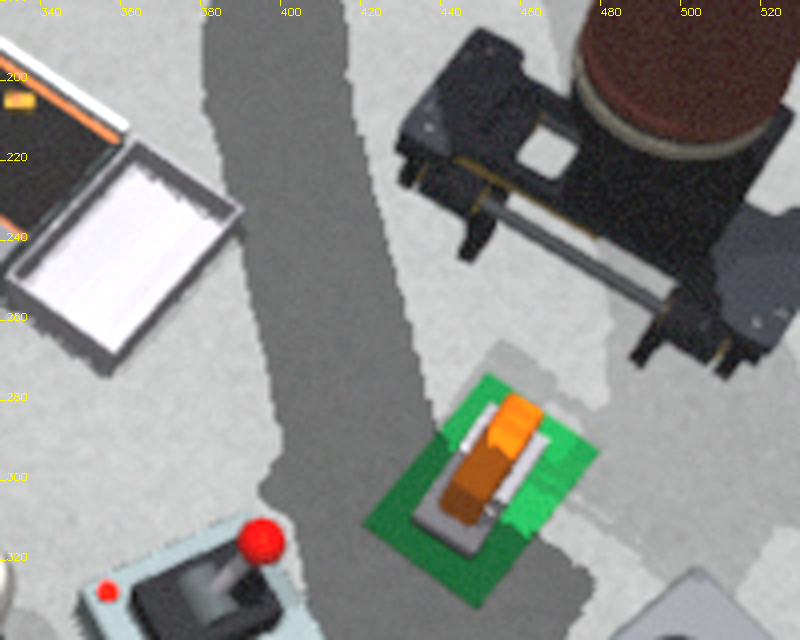

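```bash
python3 -m creep '[{"delta_pos":[0,0,0],"yaw":0,"claw":1},{"delta_pos":[0,0,0],"yaw":0,"claw":1}]'; python3 plan.py .4255 .3615 .027 -81.7
```

```text
time: 3.35
tool_pos: [0.4284, 0.3554, 0.2002]
eef_rot: [0.533, 0.465, 0.533, -0.465]
ft_force: [0.1, 0.2, -0.4]
opening: 0.999
t 3.35 tcp [0.4284 0.3554 0.2002] jaw -82.2 down 1.0 open 0.999 F [ 0.1  0.2 -0.4] q [-0.13  0.21 -0.73  1.66  0.14  1.33 -2.32]
-> [0.1732, -0.0023, -0.0065] yaw -0.009
```

```bash
python3 -m creep '[{"delta_pos":[0.05,-0.002,-0.0065],"yaw":-0.009,"claw":1},{"delta_pos":[0.1,-0.002,-0.0065],"yaw":-0.009,"claw":1},{"delta_pos":[0.14,-0.002,-0.0065],"yaw":-0.009,"claw":1},{"delta_pos":[0.173,-0.002,-0.0065],"yaw":-0.009,"claw":1},{"delta_pos":[0.173,-0.002,-0.0065],"yaw":-0.009,"claw":1},{"delta_pos":[0.173,-0.002,-0.0065],"yaw":-0.009,"claw":0.15},{"delta_pos":[0.173,-0.002,-0.0065],"yaw":-0.009,"claw":0.15},{"delta_pos":[0.173,-0.002,-0.0065],"yaw":-0.009,"claw":0.15},{"delta_pos":[0.173,-0.002,-0.0065],"yaw":-0.009,"claw":0.15},{"delta_pos":[0.173,-0.002,-0.0065],"yaw":-0.009,"claw":0.15}]' 40; python3 plan.py .4255 .3615 .2 -81.7
python3 - <<'E'
from h import *
s=cap("scene");crop(s,380,220,530,340,5,"pics/b3.png")
E
```

```text
time: 4.6
tool_pos: [0.425, 0.362, 0.0268]
eef_rot: [0.535, 0.462, 0.535, -0.462]
ft_force: [-0.1, -0.2, 0.6]
opening: 0.517
t 4.6 tcp [0.425  0.362  0.0268] jaw -81.7 down 1.0 open 0.517 F [-0.1 -0.2  0.6] q [-0.2   0.38 -0.69  1.85  0.29  1.01 -2.44]
-> [-0.1732, 0.0005, 0.0005] yaw 0.001
```

View pics/b3.png

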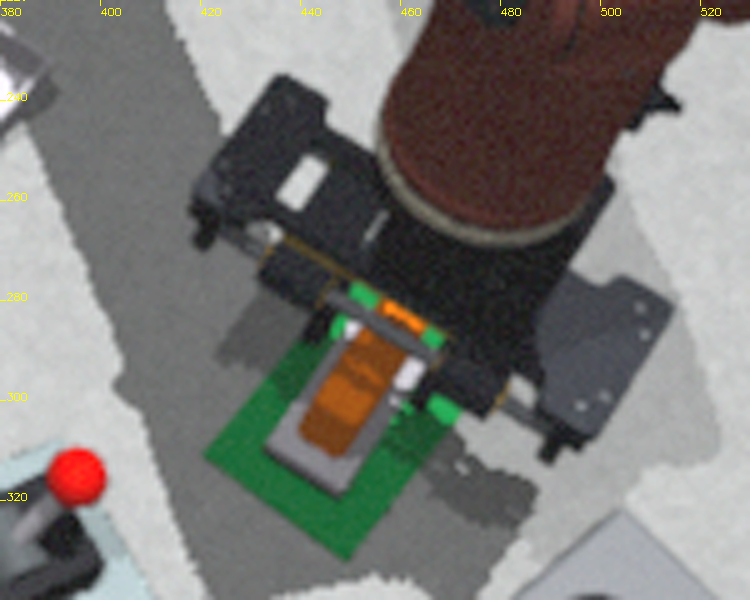

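```bash
python3 -m creep '[{"delta_pos":[0,0,0],"yaw":0,"claw":0.15},{"delta_pos":[0,0,0],"yaw":0,"claw":0.15},{"delta_pos":[0,0,0],"yaw":0,"claw":0.15},{"delta_pos":[0,0,0],"yaw":0,"claw":0.15},{"delta_pos":[0,0,0],"yaw":0,"claw":0.15},{"delta_pos":[0,0,0],"yaw":0,"claw":0.15}]' 40; python3 plan.py .4255 .3615 .2 -81.7
```

```text
time: 5.4
tool_pos: [0.4249, 0.362, 0.0265]
eef_rot: [0.535, 0.462, 0.535, -0.462]
ft_force: [0.0, 0.5, -0.3]
opening: 0.267
t 5.4 tcp [0.4249 0.362  0.0265] jaw -81.6 down 1.0 open 0.267 F [ 0.   0.5 -0.3] q [-0.2   0.38 -0.69  1.85  0.29  1.01 -2.44]
-> [-0.1735, 0.0005, 0.0006] yaw 0.001
```

```bash
python3 - <<'E'
from jig import *
from plan import plan
p=[.5758,-.0428,.0915]
P=[W(p,-.1005,-.06,.16),W(p,-.1005,-.06,.0695),W(p,-.1005,.135,.0685)]
print(np.round(P,4)); plan([(*q,-84.75) for q in P])
E
```

```text
[[ 0.4812 -0.1117  0.16  ]
 [ 0.4812 -0.1117  0.0695]
 [ 0.4634  0.0825  0.0685]]
t 5.4 tcp [0.4249 0.362  0.0265] jaw -81.6 down 1.0 open 0.267 F [ 0.   0.5 -0.3] q [-0.2   0.38 -0.69  1.85  0.29  1.01 -2.44]
-> [-0.1335, -0.0131, 0.4769] yaw 0.054
-> [-0.043, -0.0131, 0.4769] yaw 0.054
-> [-0.042, -0.0025, 0.2822] yaw 0.054
```

```bash
python3 -m creep '[{"delta_pos":[-0.06,0,0],"yaw":0,"claw":0.15},{"delta_pos":[-0.12,0,0.01],"yaw":0.02,"claw":0.15},{"delta_pos":[-0.134,-0.013,0.477],"yaw":0.054,"claw":0.15},{"delta_pos":[-0.134,-0.013,0.477],"yaw":0.054,"claw":0.15},{"delta_pos":[-0.134,-0.013,0.477],"yaw":0.054,"claw":0.15},{"delta_pos":[-0.134,-0.013,0.477],"yaw":0.054,"claw":0.15},{"delta_pos":[-0.134,-0.013,0.477],"yaw":0.054,"claw":0.15},{"delta_pos":[-0.134,-0.013,0.477],"yaw":0.054,"claw":0.15},{"delta_pos":[-0.134,-0.013,0.477],"yaw":0.054,"claw":0.15},{"delta_pos":[-0.134,-0.013,0.477],"yaw":0.054,"claw":0.15}]' 40
python3 -m creep '[{"delta_pos":[0,0,0],"yaw":0,"claw":0.15},{"delta_pos":[0,0,0],"yaw":0,"claw":0.15},{"delta_pos":[0,0,0],"yaw":0,"claw":0.15}]'
python3 - <<'E'
from jig import *
from plan import plan
p=[.5758,-.0428,.0915]
P=[W(p,-.1005,-.06,.16),W(p,-.1005,-.06,.0695),W(p,-.1005,.135,.0685)]
plan([(*q,-84.75) for q in P])
s=cap("scene");crop(s,230,110,430,260,4,"pics/c1.png")
t=cap("top");crop(t,290,160,450,310,4,"pics/c2.png")
E
```

```text
time: 6.65
tool_pos: [0.4807, -0.1159, 0.1603]
eef_rot: [0.521, 0.477, 0.521, -0.478]
ft_force: [0.8, 0.2, -2.5]
opening: 0.27
time: 7.02
tool_pos: [0.4813, -0.1105, 0.1605]
eef_rot: [0.523, 0.476, 0.523, -0.476]
ft_force: [0.1, -0.7, -2.0]
opening: 0.263
t 7.03 tcp [ 0.4813 -0.1105  0.1605] jaw -84.6 down 1.0 open 0.263 F [ 0.1 -0.7 -2. ] q [ 0.46  0.06 -0.34  1.87  0.02  1.22 -1.36]
-> [0.0005, -0.0002, 0.0012] yaw 0.002
-> [0.091, -0.0002, 0.0012] yaw 0.002
-> [0.092, 0.0003, -0.1938] yaw 0.002
```

View pics/c1.png

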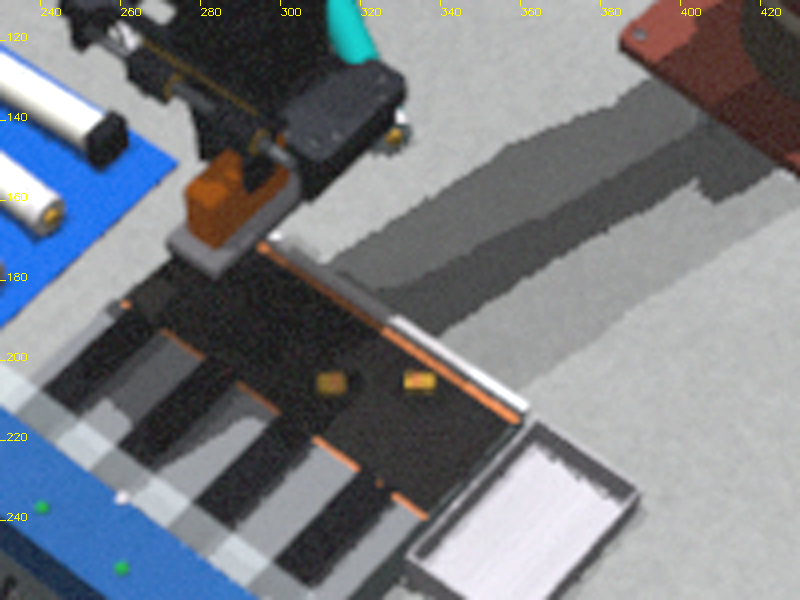

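View pics/c2.png

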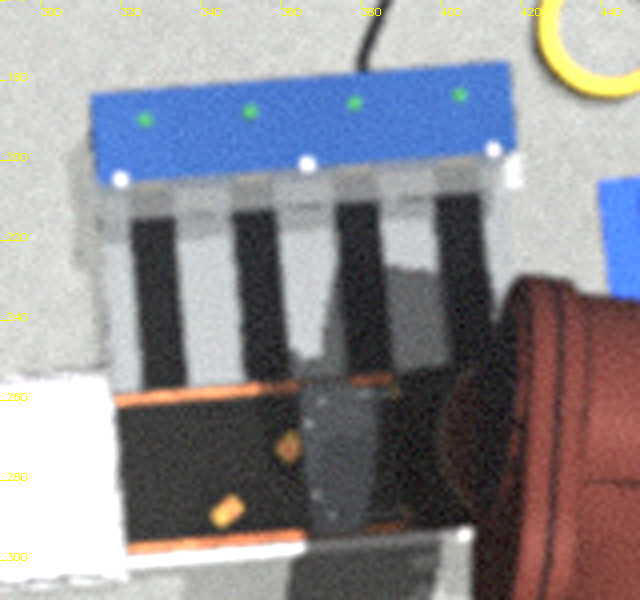

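```bash
python3 - <<'E'
from h import *
s=cap("scene")
a=np.radians(5.25);ex=np.array([np.cos(a),np.sin(a)]);ey=np.array([-np.sin(a),np.cos(a)])
c=np.array([.4813,-.1105])
for sx,sy in((1,-1),(1,1),(-1,1)):
  for z in(.137,.151):
    q=c+ex*.044*sx+ey*.02*sy; u=proj(s,[*q,z]); print(sx,sy,z,((u-[230,110])*4).round(0))
E
```

```text
1 -1 0.137 [167. 251.]
1 -1 0.151 [165. 236.]
1 1 0.137 [217. 286.]
1 1 0.151 [216. 272.]
-1 1 0.137 [313. 195.]
-1 1 0.151 [313. 180.]
```

```bash
python3 - <<'E'
from h import *
s=cap("scene")
crop(s,262,135,322,185,12,"pics/c3.png")
E
```

```text
(no output)
```

View pics/c3.png

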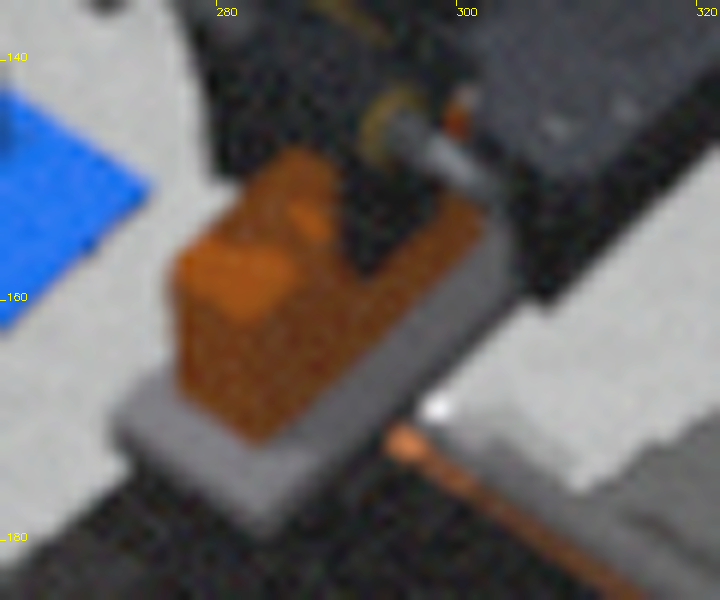

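```bash
python3 -m creep '[{"delta_pos":[0.04,0,0.001],"yaw":0.002,"claw":0.15},{"delta_pos":[0.07,0,0.001],"yaw":0.002,"claw":0.15},{"delta_pos":[0.085,0,0.001],"yaw":0.002,"claw":0.15},{"delta_pos":[0.091,0,0.001],"yaw":0.002,"claw":0.15},{"delta_pos":[0.092,0,0.001],"yaw":0.002,"claw":0.15},{"delta_pos":[0.092,0,0.001],"yaw":0.002,"claw":0.15}]'; python3 plan.py .4812 -.1117 .0685 -84.75
```

```text
time: 7.98
tool_pos: [0.4821, -0.113, 0.0694]
eef_rot: [0.522, 0.477, 0.521, -0.477]
ft_force: [-0.7, 1.4, -1.8]
opening: 0.268
t 7.97 tcp [ 0.4821 -0.113   0.0694] jaw -84.9 down 1.0 open 0.268 F [-0.7  1.4 -1.8] q [ 0.45  0.15 -0.34  1.97  0.06  1.03 -1.39]
-> [0.0009, -0.0008, -0.0014] yaw -0.002
```

```bash
python3 -m creep '[{"delta_pos":[0.0015,-0.0008,-0.001],"yaw":-0.002,"claw":0.15},{"delta_pos":[0.0015,-0.0008,-0.001],"yaw":-0.002,"claw":0.15}]'; python3 -m creep '[{"delta_pos":[0.001,0,0],"yaw":0,"claw":0.15},{"delta_pos":[0.001,0,0],"yaw":0,"claw":0.15}]';  python3 - <<'E'
from h import *
s=cap("scene");crop(s,250,130,400,250,5,"pics/c4.png")
E
python3 plan.py .4634 .0825 .0685 -84.75
```

```text
time: 8.22
tool_pos: [0.4817, -0.1124, 0.0684]
eef_rot: [0.523, 0.477, 0.521, -0.476]
ft_force: [-0.2, -1.1, 5.6]
opening: 0.266
time: 8.48
tool_pos: [0.4817, -0.1124, 0.0683]
eef_rot: [0.523, 0.477, 0.521, -0.476]
ft_force: [-4.2, -0.2, 17.2]
opening: 0.267
t 8.53 tcp [ 0.4817 -0.1124  0.0683] jaw -84.7 down 1.0 open 0.27 F [-5.  -0.1 16.3] q [ 0.45  0.15 -0.34  1.97  0.06  1.03 -1.39]
-> [-0.0004, -0.0004, -0.1957] yaw 0.0
```

View pics/c4.png

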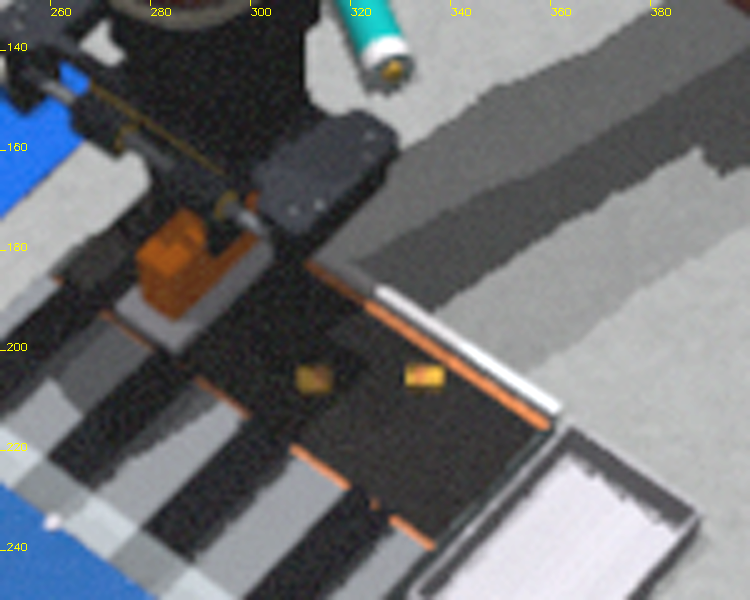

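```bash
python3 -m creep '[{"delta_pos":[-0.0008,0,-0.012],"yaw":0,"claw":0.15},{"delta_pos":[-0.0008,0,-0.024],"yaw":0,"claw":0.15},{"delta_pos":[-0.0008,0,-0.036],"yaw":0,"claw":0.15},{"delta_pos":[-0.0008,0,-0.048],"yaw":0,"claw":0.15},{"delta_pos":[-0.0008,0,-0.060],"yaw":0,"claw":0.15},{"delta_pos":[-0.0008,0,-0.072],"yaw":0,"claw":0.15},{"delta_pos":[-0.0008,0,-0.084],"yaw":0,"claw":0.15},{"delta_pos":[-0.0008,0,-0.096],"yaw":0,"claw":0.15},{"delta_pos":[-0.0008,0,-0.108],"yaw":0,"claw":0.15}]';  python3 - <<'E'
from h import *
s=cap("scene");crop(s,250,130,400,250,5,"pics/c5.png")
E
python3 plan.py .4634 .0825 .0685 -84.75
```

```text
time: 9.65
tool_pos: [0.4722, -0.0054, 0.0685]
eef_rot: [0.524, 0.477, 0.521, -0.476]
ft_force: [-1.7, -14.0, 19.5]
opening: 0.267
t 9.7 tcp [ 0.4721 -0.0034  0.0684] jaw -84.7 down 1.0 open 0.266 F [ 1.6 -2.5  9.4] q [ 0.33  0.11 -0.43  2.02  0.05  1.02 -1.61]
-> [-0.0002, -0.0007, -0.0863] yaw 0.001
```

View pics/c5.png

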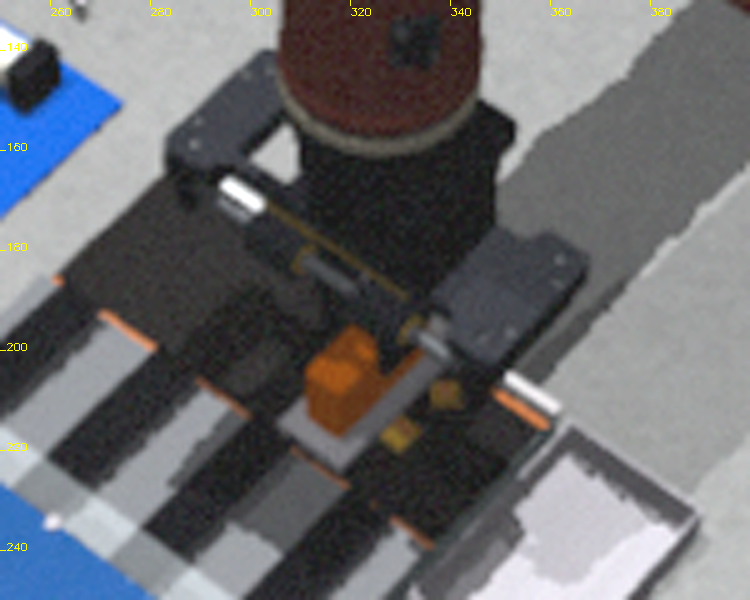

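```bash
python3 -m creep '[{"delta_pos":[-0.0004,0,-0.012],"yaw":0,"claw":0.15},{"delta_pos":[-0.0004,0,-0.024],"yaw":0,"claw":0.15},{"delta_pos":[-0.0004,0,-0.036],"yaw":0,"claw":0.15},{"delta_pos":[-0.0004,0,-0.048],"yaw":0,"claw":0.15},{"delta_pos":[-0.0004,0,-0.060],"yaw":0,"claw":0.15},{"delta_pos":[-0.0004,0,-0.072],"yaw":0,"claw":0.15},{"delta_pos":[-0.0004,0,-0.082],"yaw":0,"claw":0.15},{"delta_pos":[-0.0004,0,-0.082],"yaw":0,"claw":0.15},{"delta_pos":[-0.0004,0,-0.082],"yaw":0,"claw":0.15}]';  python3 - <<'E'
from h import *
s=cap("scene");crop(s,280,130,430,250,5,"pics/c6.png")
E
python3 plan.py .4634 .0825 .0685 -84.75
```

```text
time: 10.82
tool_pos: [0.4639, 0.0782, 0.0684]
eef_rot: [0.523, 0.477, 0.522, -0.476]
ft_force: [-1.9, 0.3, 7.6]
opening: 0.262
t 10.88 tcp [0.464  0.0782 0.0684] jaw -84.7 down 1.0 open 0.268 F [-0.7 -0.3  7. ] q [ 0.22  0.11 -0.51  2.02  0.06  1.02 -1.79]
-> [-0.0001, -0.0002, -0.0043] yaw 0.001
```

View pics/c6.png

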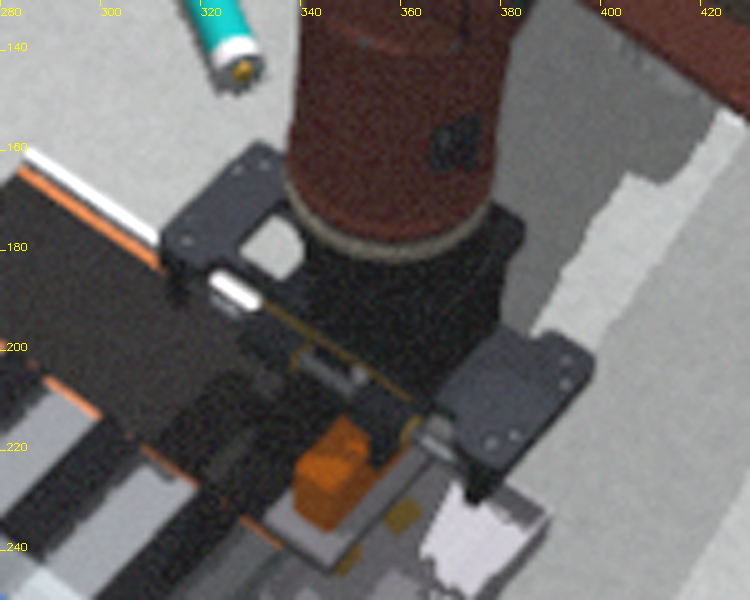

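```bash
python3 plan.py .4233 .3635 .15 -82 .4233 .3635 .028 -82; python3 -m creep '[{"delta_pos":[-0.03,0,0],"yaw":0,"claw":0.15},{"delta_pos":[-0.08,0,0],"yaw":0,"claw":0.15},{"delta_pos":[-0.08,0.029,-0.287],"yaw":-0.046,"claw":0.15},{"delta_pos":[-0.08,0.029,-0.287],"yaw":-0.046,"claw":0.15},{"delta_pos":[-0.08,0.029,-0.287],"yaw":-0.046,"claw":0.15},{"delta_pos":[-0.08,0.029,-0.287],"yaw":-0.046,"claw":0.15},{"delta_pos":[-0.08,0.029,-0.287],"yaw":-0.046,"claw":0.15},{"delta_pos":[-0.08,0.029,-0.287],"yaw":-0.046,"claw":0.15},{"delta_pos":[-0.08,0.029,-0.287],"yaw":-0.046,"claw":0.15},{"delta_pos":[-0.08,0.029,-0.287],"yaw":-0.046,"claw":0.15}]';  python3 - <<'E'
from h import *
s=cap("scene");crop(s,280,150,480,310,4,"pics/c7.png")
E
python3 plan.py .4233 .3635 .028 -82
```

```text
t 10.88 tcp [0.464  0.0782 0.0684] jaw -84.7 down 1.0 open 0.268 F [-0.7 -0.3  7. ] q [ 0.22  0.11 -0.51  2.02  0.06  1.02 -1.79]
-> [-0.0815, -0.014, -0.2879] yaw -0.047
-> [0.0405, -0.0142, -0.2878] yaw -0.047
time: 12.12
tool_pos: [0.4661, 0.3642, 0.1472]
eef_rot: [0.533, 0.465, 0.533, -0.465]
ft_force: [-0.0, -0.1, -1.4]
opening: 0.267
t 12.18 tcp [0.4662 0.3643 0.1473] jaw -82.2 down 1.0 open 0.267 F [ 0.3 -0.1 -1.8] q [-0.16  0.32 -0.7   1.64  0.22  1.25 -2.34]
-> [0.1193, -0.0426, -0.0051] yaw -0.004
```

View pics/c7.png

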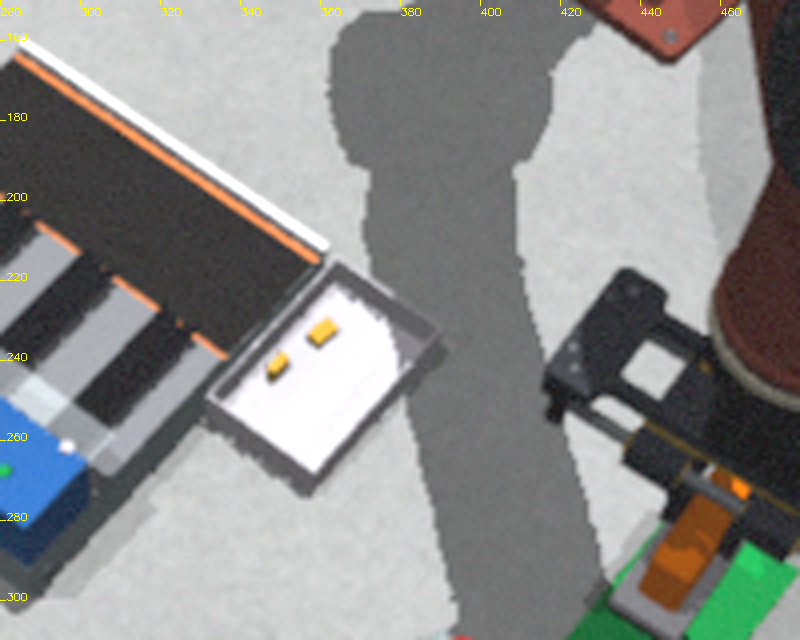

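```bash
python3 -m creep '[{"delta_pos":[0.0,-0.0426,-0.005],"yaw":-0.004,"claw":0.15},{"delta_pos":[0.05,-0.0426,-0.005],"yaw":-0.004,"claw":0.15},{"delta_pos":[0.095,-0.0426,-0.005],"yaw":-0.004,"claw":0.15},{"delta_pos":[0.112,-0.0426,-0.005],"yaw":-0.004,"claw":0.15},{"delta_pos":[0.118,-0.0426,-0.005],"yaw":-0.004,"claw":0.15},{"delta_pos":[0.120,-0.0426,-0.005],"yaw":-0.004,"claw":0.15},{"delta_pos":[0.120,-0.0426,-0.005],"yaw":-0.004,"claw":0.15}]'; python3 plan.py .4233 .3635 .028 -82
```

```text
time: 13.05
tool_pos: [0.4236, 0.3654, 0.0285]
eef_rot: [0.534, 0.464, 0.534, -0.463]
ft_force: [0.2, -0.0, -1.8]
opening: 0.268
t 13.05 tcp [0.4236 0.3654 0.0285] jaw -81.9 down 1.0 open 0.268 F [ 0.2 -0.  -1.8] q [-0.21  0.38 -0.69  1.84  0.28  1.01 -2.44]
-> [0.0005, -0.0005, 0.0019] yaw 0.002
```

```bash
python3 -m creep '[{"delta_pos":[0.002,0,0.001],"yaw":0,"claw":0.15},{"delta_pos":[0.0025,0,0.001],"yaw":0,"claw":0.15},{"delta_pos":[0.0025,0,0.001],"yaw":0,"claw":0.7},{"delta_pos":[0.0025,0,0.001],"yaw":0,"claw":0.7},{"delta_pos":[0.0025,0,0.001],"yaw":0,"claw":0.7},{"delta_pos":[0.0025,0,0.001],"yaw":0,"claw":0.7},{"delta_pos":[0.0025,0,0.001],"yaw":0,"claw":0.7},{"delta_pos":[-0.03,0,0.001],"yaw":0,"claw":0.7},{"delta_pos":[-0.08,0,0.001],"yaw":0,"claw":0.7},{"delta_pos":[-0.14,0,0.001],"yaw":0,"claw":0.7}]'
python3 - <<'E'
from h import *
s=cap("scene");crop(s,400,240,520,330,6,"pics/d1.png")
t=cap("top");crop(t,430,190,540,310,6,"pics/d2.png");crop(s,150,110,290,210,5,"pics/d3.png")
E
```

```text
time: 14.3
tool_pos: [0.4224, 0.3633, 0.168]
eef_rot: [0.534, 0.463, 0.534, -0.464]
ft_force: [0.5, -0.0, 0.3]
opening: 0.7
```

View pics/d1.png

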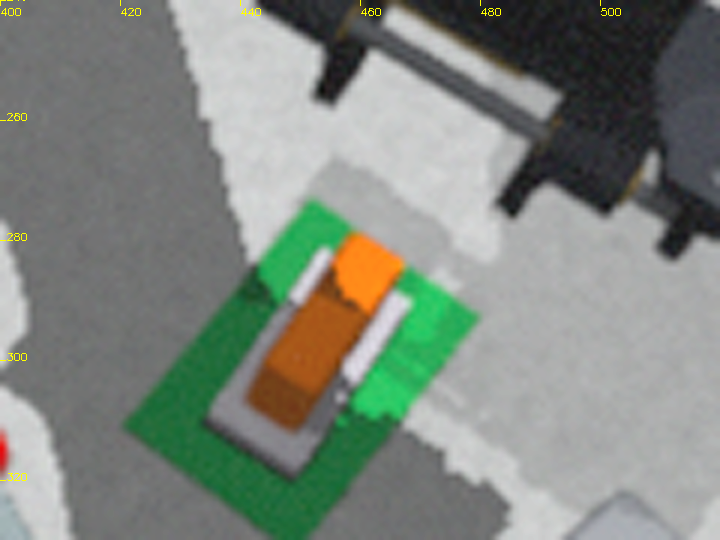

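View pics/d2.png

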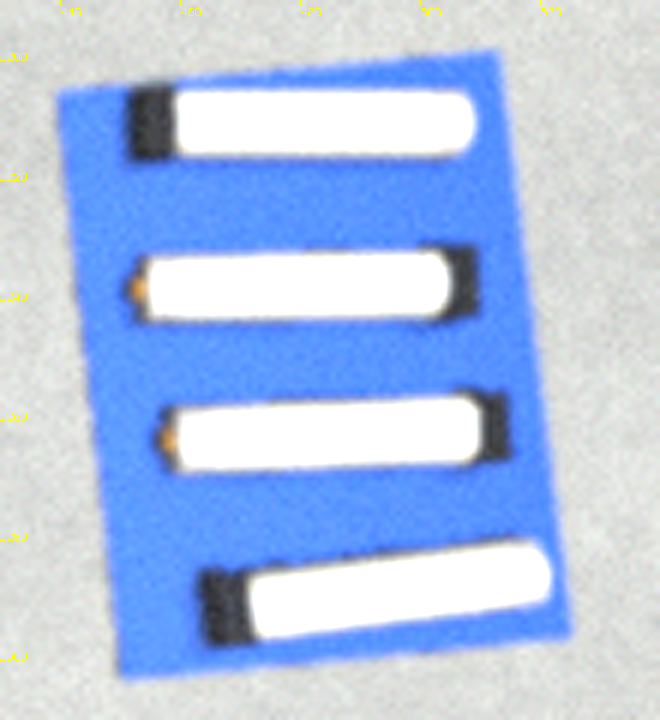

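View pics/d3.png

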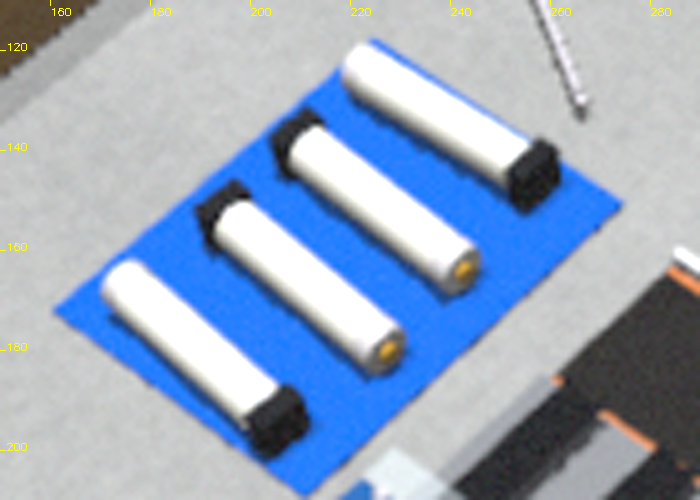

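```bash
cat > lamps.py <<'E'
from h import *
def lamp(c,seam,end,o=(430,190),k=6):
    A=onz(c,o[0]+seam[0]/k,o[1]+seam[1]/k,.017);B=onz(c,o[0]+end[0]/k,o[1]+end[1]/k,.017)
    d=(B-A);L=np.linalg.norm(d);d/=L;C=A+d*.056;return C,np.degrees(np.arctan2(d[1],d[0])),L
E
python3 - <<'E'
from lamps import *
t=cap("top");s=cap("scene")
for n,a,b in(("A",(176,123.5),(475,123.5)),("B",(450,284),(147,288.5)),("C",(482,430),(178,439)),("D",(247,605),(550,573))):
    C,th,L=lamp(t,a,b);print("top",n,C.round(4),th.round(1),L.round(4))
for n,a,b in(("A",(262,402),(123,280)),("B",(232,210),(372,355)),("C",(307,137),(450,275)),("D",(527,165),(360,62))):
    C,th,L=lamp(s,a,b,(150,110),5);print("sc",n,C.round(4),th.round(1),L.round(4))
E
python3 plan.py .55 -.3 .2 0
```

```text
top A [ 0.6383 -0.3341  0.017 ] -89.6 0.1256
top B [ 0.5699 -0.3357  0.017 ] 91.3 0.1268
top C [ 0.5081 -0.3477  0.017 ] 92.1 0.1269
top D [ 0.4432 -0.3602  0.017 ] -83.6 0.1268
sc A [ 0.6383 -0.3387  0.017 ] -88.9 0.1141
sc B [ 0.5722 -0.3368  0.017 ] 85.9 0.1278
sc C [ 0.5098 -0.3475  0.017 ] 86.8 0.1278
sc D [ 0.4417 -0.3583  0.017 ] -82.2 0.1226
t 14.5 tcp [0.4235 0.3642 0.1683] jaw -81.9 down 1.0 open 0.702 F [-0.3  0.1 -1.3] q [-0.15  0.24 -0.74  1.7   0.17  1.27 -2.35]
-> [-0.0322, 0.0315, 0.6754] yaw -1.429
```

```bash
python3 plan.py .571 -.336 .15 1; 
```

```text
t 14.5 tcp [0.4235 0.3642 0.1683] jaw -81.9 down 1.0 open 0.702 F [-0.3  0.1 -1.3] q [-0.15  0.24 -0.74  1.7   0.17  1.27 -2.35]
-> [0.0178, 0.0471, 0.714] yaw -1.447
```

```bash
python3 -m creep '[{"delta_pos":[0.018,0.047,0.714],"yaw":-1.447,"claw":0.58},{"delta_pos":[0.018,0.047,0.714],"yaw":-1.447,"claw":0.58},{"delta_pos":[0.018,0.047,0.714],"yaw":-1.447,"claw":0.58},{"delta_pos":[0.018,0.047,0.714],"yaw":-1.447,"claw":0.58},{"delta_pos":[0.018,0.047,0.714],"yaw":-1.447,"claw":0.58},{"delta_pos":[0.018,0.047,0.714],"yaw":-1.447,"claw":0.58},{"delta_pos":[0.018,0.047,0.714],"yaw":-1.447,"claw":0.58},{"delta_pos":[0.018,0.047,0.714],"yaw":-1.447,"claw":0.58},{"delta_pos":[0.018,0.047,0.714],"yaw":-1.447,"claw":0.58},{"delta_pos":[0.018,0.047,0.714],"yaw":-1.447,"claw":0.58}]'; python3 plan.py .571 -.336 .15 1
```

```text
time: 15.75
tool_pos: [0.5383, -0.184, 0.1514]
eef_rot: [0.706, -0.007, 0.708, 0.007]
ft_force: [0.8, -0.6, -0.1]
opening: 0.582
t 15.75 tcp [ 0.5383 -0.184   0.1514] jaw 1.2 down 1.0 open 0.582 F [ 0.8 -0.6 -0.1] q [ 0.62  0.23 -0.42  1.7   0.1   1.23  0.19]
-> [0.0013, -0.1527, 0.0296] yaw 0.003
```

```bash
python3 -m creep '[{"delta_pos":[0,-0.153,0.03],"yaw":0.003,"claw":0.58},{"delta_pos":[0,-0.153,0.03],"yaw":0.003,"claw":0.58},{"delta_pos":[0,-0.153,0.03],"yaw":0.003,"claw":0.58},{"delta_pos":[0,-0.153,0.03],"yaw":0.003,"claw":0.58},{"delta_pos":[0,-0.153,0.03],"yaw":0.003,"claw":0.58},{"delta_pos":[0,-0.153,0.03],"yaw":0.003,"claw":0.58}]'; python3 plan.py .571 -.336 .0115 1
python3 - <<'E'
from h import *
s=cap("scene");crop(s,150,60,290,210,4,"pics/e1.png")
E
```

```text
time: 16.5
tool_pos: [0.572, -0.3327, 0.153]
eef_rot: [0.707, -0.006, 0.707, 0.006]
ft_force: [0.1, 0.3, -0.4]
opening: 0.577
t 16.5 tcp [ 0.572  -0.3327  0.153 ] jaw 1.0 down 1.0 open 0.577 F [ 0.1  0.3 -0.4] q [ 0.71  0.4  -0.34  1.47  0.14  1.29  0.38]
-> [0.1415, -0.0033, -0.001] yaw -0.0
```

View pics/e1.png

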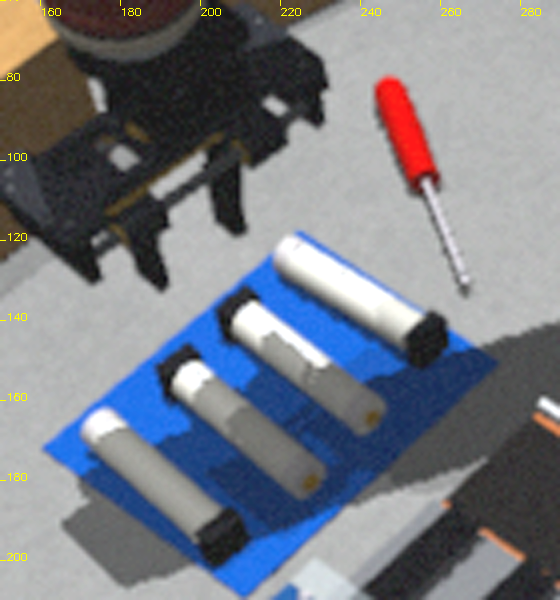

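```bash
python3 -m creep '[{"delta_pos":[0.05,-0.003,-0.001],"yaw":0,"claw":0.58},{"delta_pos":[0.10,-0.003,-0.001],"yaw":0,"claw":0.58},{"delta_pos":[0.13,-0.003,-0.001],"yaw":0,"claw":0.58},{"delta_pos":[0.141,-0.003,-0.001],"yaw":0,"claw":0.58},{"delta_pos":[0.141,-0.003,-0.001],"yaw":0,"claw":0.58},{"delta_pos":[0.141,-0.003,-0.001],"yaw":0,"claw":0.2},{"delta_pos":[0.141,-0.003,-0.001],"yaw":0,"claw":0.2},{"delta_pos":[0.141,-0.003,-0.001],"yaw":0,"claw":0.2},{"delta_pos":[0.141,-0.003,-0.001],"yaw":0,"claw":0.2},{"delta_pos":[0.141,-0.003,-0.001],"yaw":0,"claw":0.2}]' 25; python3 -m creep '[{"delta_pos":[0,0,0],"yaw":0,"claw":0.2},{"delta_pos":[0,0,0],"yaw":0,"claw":0.2}]'
python3 - <<'E'
from jig import *
from plan import plan
p=[.5758,-.0428,.0915]
plan([(*W(p,-.03,.093,z),-84.75) for z in (.17,.074)])
E
```

```text
time: 17.8
tool_pos: [0.5709, -0.3377, 0.0123]
eef_rot: [0.707, -0.005, 0.707, 0.005]
ft_force: [-0.2, 0.1, -0.1]
opening: 0.215
time: 18.05
tool_pos: [0.5709, -0.3376, 0.0122]
eef_rot: [0.707, -0.005, 0.707, 0.005]
ft_force: [-0.2, -0.2, -0.0]
opening: 0.201
t 18.05 tcp [ 0.5709 -0.3376  0.0122] jaw 0.9 down 1.0 open 0.201 F [-0.2 -0.2 -0. ] q [ 0.71  0.52 -0.32  1.6   0.18  1.04  0.35]
-> [-0.1577, 0.3851, -0.0277] yaw 1.494
-> [-0.0617, 0.3851, -0.0277] yaw 1.494
```

```bash
python3 - <<'E'
from h import *
s=cap("scene");crop(s,130,60,290,210,5,"pics/e2.png")
E
```

```text
(no output)
```

View pics/e2.png

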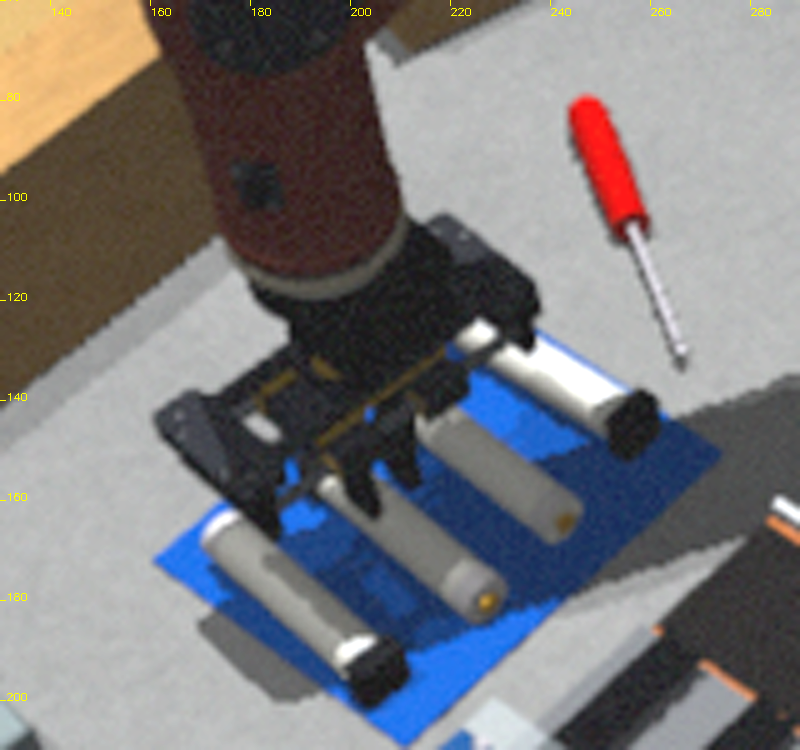

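```bash
python3 - <<'E'
from h import *
s=cap("scene")
for q in([.571,-.3376,.012],[.571+.0087,-.3376,.012],[.571-.0087,-.3376,.012],[.5705,-.336,.031],[.5705,-.336,.017]): print(q,((proj(s,q)-[130,60])*5).round(0))
E
python3 -m creep '[{"delta_pos":[0,0,0],"yaw":0,"claw":0.2}]'
python3 - <<'E'
from h import *
s=cap("scene");crop(s,180,120,250,190,10,"pics/e3.png")
E
```

```text
[0.571, -0.3376, 0.012] [395. 526.]
[0.5797, -0.3376, 0.012] [382. 535.]
[0.5622999999999999, -0.3376, 0.012] [407. 517.]
[0.5705, -0.336, 0.031] [392. 505.]
[0.5705, -0.336, 0.017] [396. 521.]
time: 18.27
tool_pos: [0.571, -0.3376, 0.0123]
eef_rot: [0.707, -0.005, 0.707, 0.005]
ft_force: [0.5, 0.1, 0.5]
opening: 0.195
```

View pics/e3.png

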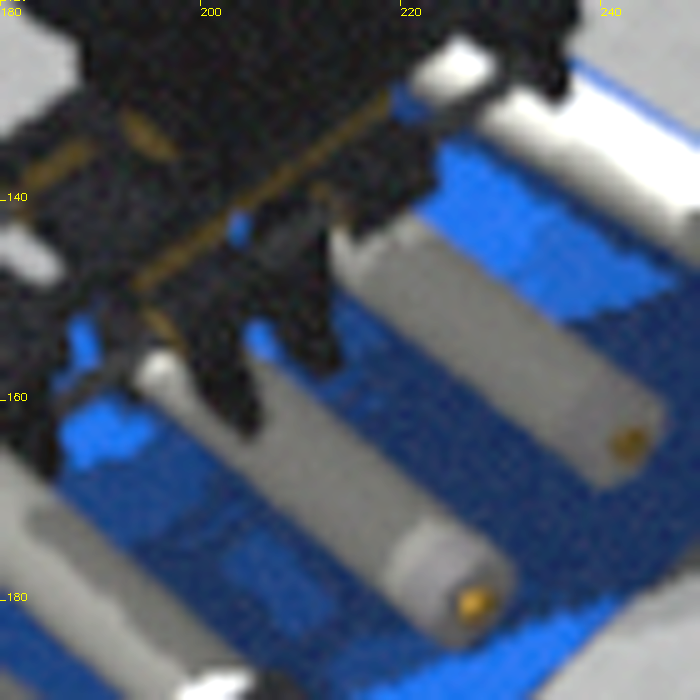

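```bash
python3 -m creep '[{"delta_pos":[0,0,0],"yaw":0,"claw":0.1},{"delta_pos":[0,0,0],"yaw":0,"claw":0.1},{"delta_pos":[0,0,0],"yaw":0,"claw":0.1},{"delta_pos":[-0.03,0,0],"yaw":0,"claw":0.1},{"delta_pos":[-0.06,0,0],"yaw":0,"claw":0.1}]'
python3 - <<'E'
from h import *
s=cap("scene");crop(s,160,90,250,190,7,"pics/e4.png")
E
```

```text
time: 18.95
tool_pos: [0.5707, -0.3374, 0.0727]
eef_rot: [0.707, -0.005, 0.707, 0.006]
ft_force: [0.2, -0.0, 0.1]
opening: 0.099
```

View pics/e4.png

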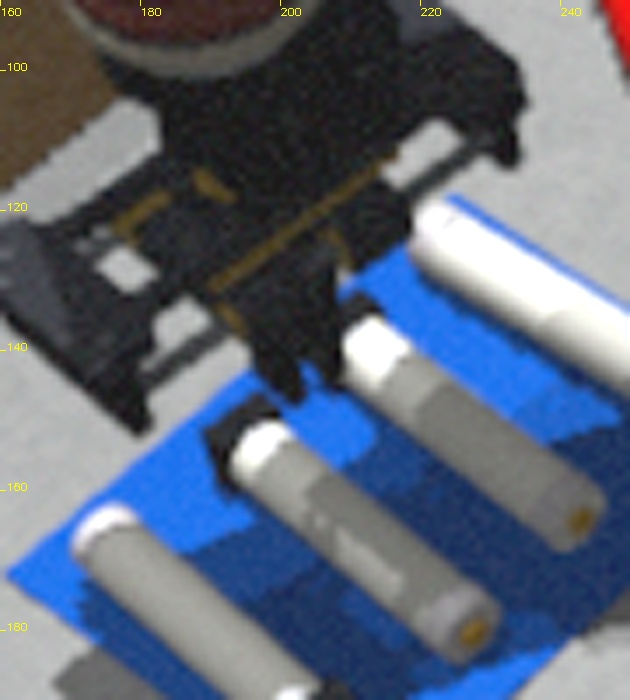

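```bash
python3 - <<'E'
from h import *
s=cap("scene");t=cap("top")
b=bot.sense();print(b["tool_pos"])
for z in(0,.02,.05): print(((proj(s,b["tool_pos"]+[0,0,z])-[160,90])*7).round(0))
print(proj(s,[.5699,-.2657,.017]), proj(s,[0.66,0,0]))
M=s["world_to_cam"];print(-M[:3,:3].T@M[:3,3])
crop(t,400,150,560,310,4,"pics/e5.png")
E
```

```text
[ 0.57213416 -0.33816624  0.0741969 ]
[312. 424.]
[303. 389.]
[288. 335.]
[226.46087057 179.25326313] [270.48587591 267.64733737]
[1.01802132 0.50047124 1.19608716]
```

View pics/e5.png

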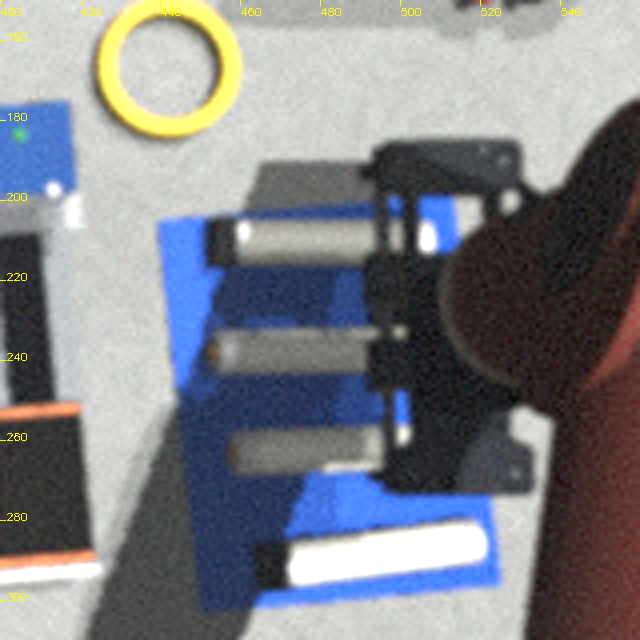

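```bash
python3 - <<'E'
from h import *
s=cap("scene")
for dz in(0,.01,.02,.03): print(proj(s,[.572,-.3327,.153+dz]).round(1))
for sx in(1,-1): print(proj(s,[.572+sx*.025,-.3327,.153+.02]).round(1))
E
python3 plan.py .571 -.336 .0125 1
```

```text
[200.6 131.3]
[199.9 128.6]
[199.2 125.8]
[198.5 123. ]
[191.1 131.4]
[207.2 120.3]
t 19.15 tcp [ 0.5712 -0.3378  0.0727] jaw 0.9 down 1.0 open 0.1 F [ 0.1  0.4 -0.4] q [ 0.72  0.47 -0.33  1.55  0.16  1.15  0.37]
-> [0.0602, 0.0019, -0.0002] yaw -0.003
```

```bash
python3 -m creep '[{"delta_pos":[0,0.002,0],"yaw":0,"claw":0.58},{"delta_pos":[0,0.002,0],"yaw":0,"claw":0.58},{"delta_pos":[0,0.002,0],"yaw":0,"claw":0.58},{"delta_pos":[0,0.002,0],"yaw":0,"claw":0.58},{"delta_pos":[0,0.002,0],"yaw":0,"claw":0.58},{"delta_pos":[0.03,0.002,0],"yaw":0,"claw":0.58},{"delta_pos":[0.06,0.002,0],"yaw":0,"claw":0.58},{"delta_pos":[0.068,0.002,0],"yaw":0,"claw":0.58},{"delta_pos":[0.073,0.002,0],"yaw":0,"claw":0.58},{"delta_pos":[0.073,0.002,0],"yaw":0,"claw":0.58}]'
python3 - <<'E'
from h import *
s=cap("scene");crop(s,160,90,250,190,7,"pics/e6.png")
E
```

```text
time: 20.4
tool_pos: [0.5714, -0.3359, 0.0]
eef_rot: [0.707, -0.005, 0.707, 0.005]
ft_force: [0.9, 0.2, -0.0]
opening: 0.578
```

View pics/e6.png

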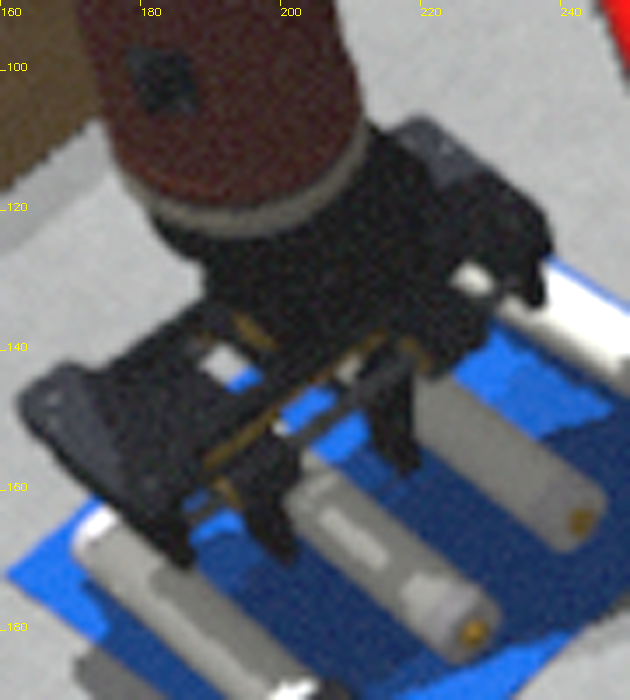

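```bash
python3 -m creep '[{"delta_pos":[0.004,0,0],"yaw":0,"claw":0.58},{"delta_pos":[0.008,0,0],"yaw":0,"claw":0.58}]'; python3 -m creep '[{"delta_pos":[0,0,0],"yaw":0,"claw":0.2},{"delta_pos":[0,0,0],"yaw":0,"claw":0.2},{"delta_pos":[0,0,0],"yaw":0,"claw":0.2},{"delta_pos":[0,0,0],"yaw":0,"claw":0.2},{"delta_pos":[0,0,0],"yaw":0,"claw":0.2},{"delta_pos":[0,0,0],"yaw":0,"claw":0.2},{"delta_pos":[0,0,0],"yaw":0,"claw":0.2}]' 25
```

```text
time: 20.7
tool_pos: [0.5711, -0.3358, -0.0085]
eef_rot: [0.707, -0.005, 0.707, 0.005]
ft_force: [-0.4, -0.3, 0.6]
opening: 0.576
time: 21.58
tool_pos: [0.571, -0.3356, -0.0086]
eef_rot: [0.707, -0.005, 0.707, 0.005]
ft_force: [0.8, 0.6, 1.6]
opening: 0.292
```

```bash
python3 -m creep '[{"delta_pos":[0,0,0],"yaw":0,"claw":0.5},{"delta_pos":[0,0,0],"yaw":0,"claw":0.5},{"delta_pos":[0,0,0],"yaw":0,"claw":0.5},{"delta_pos":[0.004,0,0],"yaw":0,"claw":0.5},{"delta_pos":[0.007,0,0],"yaw":0,"claw":0.5},{"delta_pos":[0.007,0,0],"yaw":0,"claw":0.5}]'; python3 -m creep '[{"delta_pos":[0,0,0],"yaw":0,"claw":0.2},{"delta_pos":[0,0,0],"yaw":0,"claw":0.2},{"delta_pos":[0,0,0],"yaw":0,"claw":0.2},{"delta_pos":[0,0,0],"yaw":0,"claw":0.2},{"delta_pos":[0,0,0],"yaw":0,"claw":0.2},{"delta_pos":[0,0,0],"yaw":0,"claw":0.2}]' 25
python3 - <<'E'
from jig import *
from plan import plan
p=[.5758,-.0428,.0915]
plan([(*W(p,-.03,.093,z),-84.75) for z in (.17,.05)])
E
```

```text
time: 22.32
tool_pos: [0.5706, -0.3354, -0.0162]
eef_rot: [0.707, -0.005, 0.707, 0.005]
ft_force: [-0.2, -0.3, -0.1]
opening: 0.499
time: 23.08
tool_pos: [0.571, -0.3357, -0.0156]
eef_rot: [0.707, -0.005, 0.707, 0.005]
ft_force: [0.3, 0.9, 0.9]
opening: 0.319
t 23.07 tcp [ 0.571  -0.3357 -0.0156] jaw 0.9 down 1.0 open 0.319 F [0.3 0.9 0.9] q [ 0.7   0.55 -0.32  1.62  0.2   1.    0.34]
-> [-0.1856, 0.3832, -0.0278] yaw 1.494
-> [-0.0656, 0.3832, -0.0278] yaw 1.494
```

```bash
python3 -m creep '[{"delta_pos":[-0.03,0,0],"yaw":0,"claw":0.2},{"delta_pos":[-0.09,0,0],"yaw":0,"claw":0.2},{"delta_pos":[-0.15,0,0],"yaw":0,"claw":0.2},{"delta_pos":[-0.15,0,0],"yaw":0,"claw":0.2}]' 
python3 - <<'E'
from h import *
s=cap("scene");crop(s,150,50,290,200,5,"pics/f1.png")
E
python3 - <<'E'
from jig import *
from plan import plan
p=[.5758,-.0428,.0915]
plan([(*W(p,-.03,.093,z),-84.75) for z in (.135,.05)])
E
```

```text
time: 23.58
tool_pos: [0.5739, -0.3369, 0.1403]
eef_rot: [0.71, -0.007, 0.704, 0.004]
ft_force: [0.2, -0.5, -1.4]
opening: 0.311
t 23.62 tcp [ 0.5721 -0.3362  0.1367] jaw 0.9 down 1.0 open 0.314 F [-0.2 -0.1 -1.6] q [ 0.72  0.41 -0.34  1.49  0.14  1.26  0.38]
-> [0.0007, 0.3838, -0.029] yaw 1.494
-> [0.0857, 0.384, -0.0293] yaw 1.494
```

View pics/f1.png

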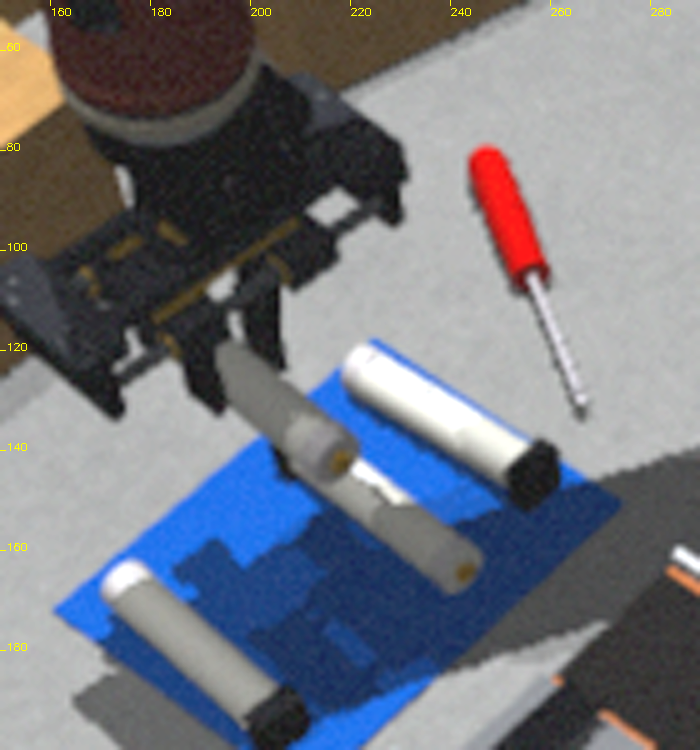

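```bash
python3 -m creep '[{"delta_pos":[0,0.384,-0.029],"yaw":1.494,"claw":0.2},{"delta_pos":[0,0.384,-0.029],"yaw":1.494,"claw":0.2},{"delta_pos":[0,0.384,-0.029],"yaw":1.494,"claw":0.2},{"delta_pos":[0,0.384,-0.029],"yaw":1.494,"claw":0.2},{"delta_pos":[0,0.384,-0.029],"yaw":1.494,"claw":0.2},{"delta_pos":[0,0.384,-0.029],"yaw":1.494,"claw":0.2},{"delta_pos":[0,0.384,-0.029],"yaw":1.494,"claw":0.2},{"delta_pos":[0,0.384,-0.029],"yaw":1.494,"claw":0.2},{"delta_pos":[0,0.384,-0.029],"yaw":1.494,"claw":0.2},{"delta_pos":[0,0.384,-0.029],"yaw":1.494,"claw":0.2}]' 
python3 -m creep '[{"delta_pos":[0,0,0],"yaw":0,"claw":0.2},{"delta_pos":[0,0,0],"yaw":0,"claw":0.2}]' 
python3 - <<'E'
from jig import *
from plan import plan
p=[.5758,-.0428,.0915]
s=cap("scene");crop(s,240,110,400,290,4,"pics/f2.png")
t=cap("top");crop(t,290,160,450,310,4,"pics/f3.png")
plan([(*W(p,-.03,.093,z),-84.75) for z in (.135,.05,.045)])
E
```

```text
time: 24.88
tool_pos: [0.535, 0.0477, 0.1326]
eef_rot: [0.522, 0.476, 0.523, -0.477]
ft_force: [0.2, 0.1, -0.7]
opening: 0.313
time: 25.12
tool_pos: [0.5359, 0.0478, 0.1339]
eef_rot: [0.522, 0.476, 0.523, -0.477]
ft_force: [0.2, -0.1, -0.6]
opening: 0.315
t 25.23 tcp [0.5361 0.0478 0.1342] jaw -84.7 down 1.0 open 0.316 F [ 0.3 -0.3 -1.2] q [ 0.18  0.17 -0.39  1.8   0.07  1.18 -1.71]
-> [-0.0008, 0.0013, 0.0009] yaw 0.0
-> [0.0842, 0.0013, 0.0009] yaw 0.0
-> [0.0892, 0.0013, 0.0009] yaw 0.0
```

View pics/f2.png

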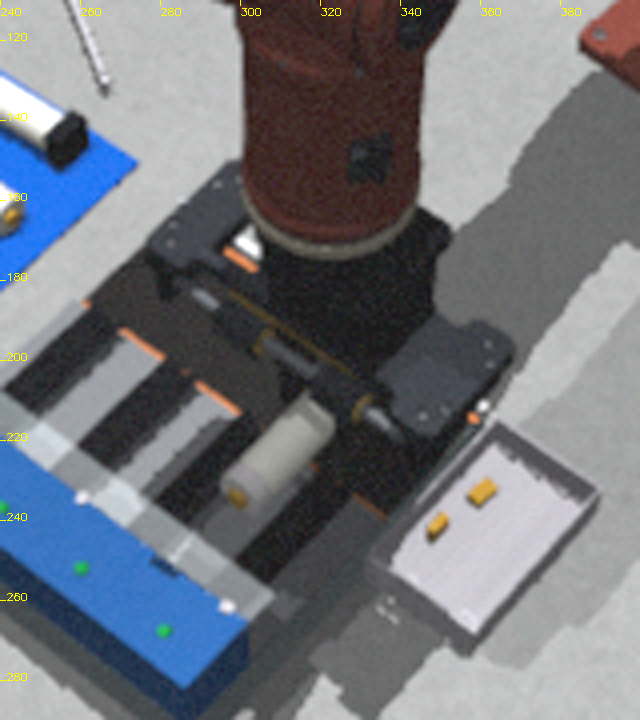

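View pics/f3.png

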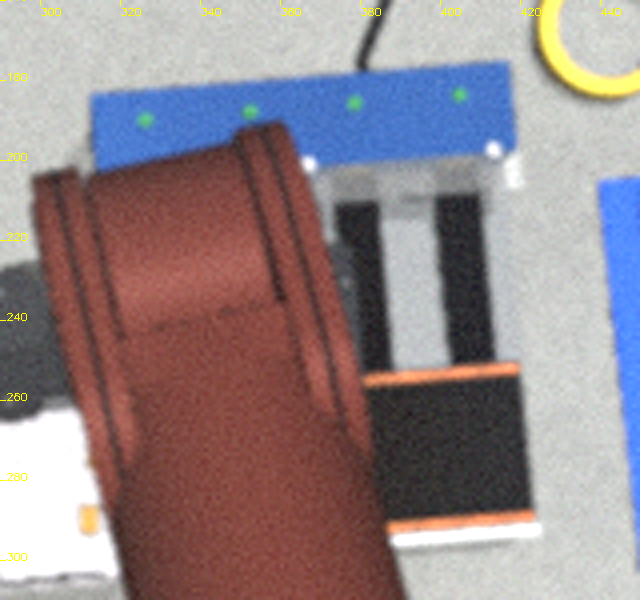

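```bash
cat > chk.py <<'E'
from jig import *
p=[.5758,-.0428,.0915]
pS=[.5764,-.0415,.0914]; pT=[.5753,-.0444,.0905]
def jl(c,u,v,z):
    q=onz(c,u,v,z); d=q[:2]-np.array(p[:2]);a=p[2]
    return np.round([np.cos(a)*d[0]+np.sin(a)*d[1],-np.sin(a)*d[0]+np.cos(a)*d[1]],4)
E
python3 - <<'E'
from chk import *
s=cap("scene")
print(jl(s,299,234.2,.1342+.0326))
E
```

```text
[0.0441 0.0932]
```

```bash
python3 -m creep '[{"delta_pos":[0.04,-0.006,0.0005],"yaw":0,"claw":0.2},{"delta_pos":[0.07,-0.006,0.0005],"yaw":0,"claw":0.2},{"delta_pos":[0.083,-0.006,0.0005],"yaw":0,"claw":0.2},{"delta_pos":[0.087,-0.006,0.0005],"yaw":0,"claw":0.2},{"delta_pos":[0.088,-0.006,0.0005],"yaw":0,"claw":0.2}]'
python3 -m creep '[{"delta_pos":[0.001,0,0],"yaw":0,"claw":0.2},{"delta_pos":[0.001,0,0],"yaw":0,"claw":0.2}]'
python3 - <<'E'
from h import *
s=cap("scene");crop(s,260,170,380,270,6,"pics/f4.png")
E
```

```text
time: 25.9
tool_pos: [0.531, 0.047, 0.0471]
eef_rot: [0.523, 0.477, 0.522, -0.476]
ft_force: [0.8, -1.0, -1.4]
opening: 0.312
time: 26.15
tool_pos: [0.5307, 0.0469, 0.0459]
eef_rot: [0.523, 0.477, 0.522, -0.476]
ft_force: [-0.4, 0.4, -1.4]
opening: 0.313
```

View pics/f4.png

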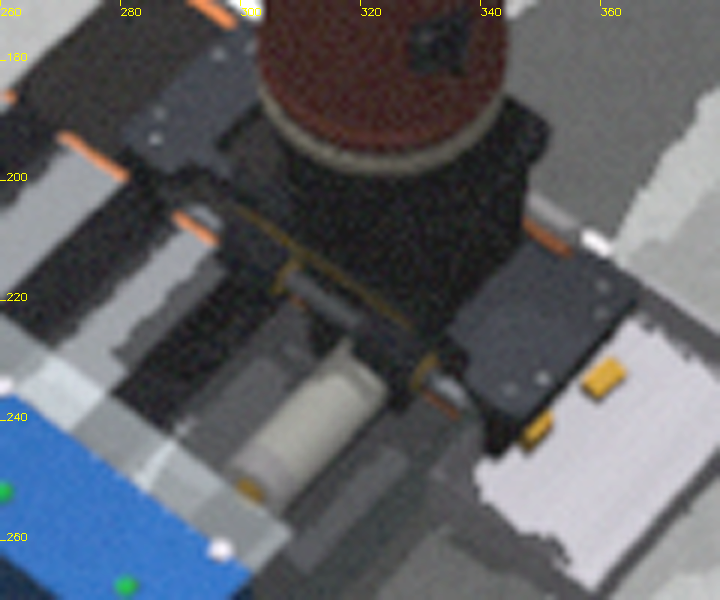

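```bash
python3 -m creep '[{"delta_pos":[0.001,0,0],"yaw":0,"claw":0.2},{"delta_pos":[0.002,0,0],"yaw":0,"claw":0.2},{"delta_pos":[0.002,0,0],"yaw":0,"claw":0.2}]'
```

```text
time: 26.58
tool_pos: [0.5307, 0.0466, 0.0444]
eef_rot: [0.523, 0.477, 0.522, -0.477]
ft_force: [-4.1, -2.2, 10.6]
opening: 0.31
```

```bash
python3 -m creep '[{"delta_pos":[-0.0005,0.008,0],"yaw":0,"claw":0.2},{"delta_pos":[-0.0005,0.016,0],"yaw":0,"claw":0.2},{"delta_pos":[-0.0005,0.024,0],"yaw":0,"claw":0.2},{"delta_pos":[-0.0005,0.028,0],"yaw":0,"claw":0.2},{"delta_pos":[-0.0005,0.031,0],"yaw":0,"claw":0.2}]';python3 -m creep '[{"delta_pos":[0,0.002,0],"yaw":0,"claw":0.2},{"delta_pos":[0,0.003,0],"yaw":0,"claw":0.2}]'
python3 - <<'E'
from h import *
s=cap("scene");crop(s,260,170,380,270,6,"pics/f5.png")
E
```

```text
time: 27.2
tool_pos: [0.5596, 0.0491, 0.0444]
eef_rot: [0.522, 0.476, 0.523, -0.478]
ft_force: [-12.2, -2.4, 14.0]
opening: 0.314
time: 27.45
tool_pos: [0.5612, 0.0492, 0.0443]
eef_rot: [0.521, 0.475, 0.523, -0.479]
ft_force: [-19.4, -3.4, 22.0]
opening: 0.31
```

View pics/f5.png

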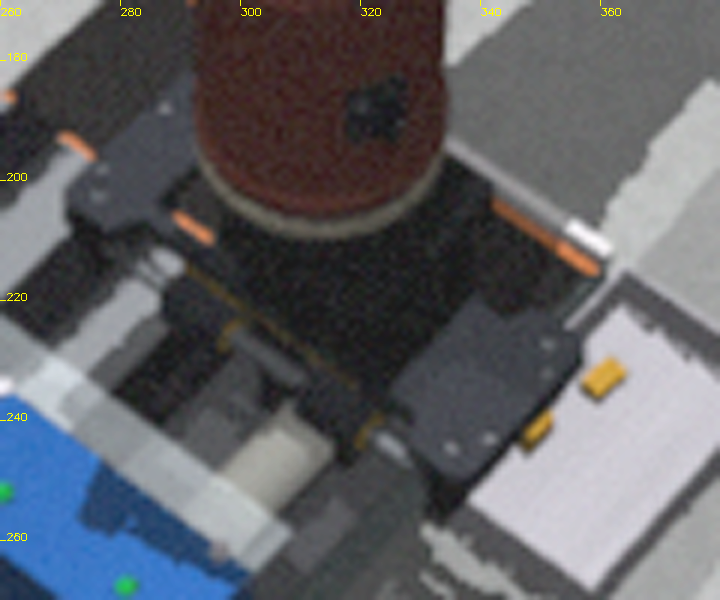

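```bash
python3 -m creep '[{"delta_pos":[-0.001,0,0],"yaw":0,"claw":0.2},{"delta_pos":[-0.001,0.002,0],"yaw":0,"claw":0.2},{"delta_pos":[-0.001,0.002,0],"yaw":0,"claw":0.2}]';python3 -m creep '[{"delta_pos":[0,0.002,0],"yaw":0,"claw":0.2},{"delta_pos":[0,0.002,0],"yaw":0,"claw":0.2}]'
```

```text
time: 27.88
tool_pos: [0.5615, 0.0493, 0.0443]
eef_rot: [0.52, 0.474, 0.524, -0.479]
ft_force: [-19.2, -2.5, 15.7]
opening: 0.319
time: 28.12
tool_pos: [0.5624, 0.0494, 0.0439]
eef_rot: [0.52, 0.473, 0.525, -0.48]
ft_force: [-22.5, -3.8, 16.3]
opening: 0.315
```

```bash
python3 -m creep '[{"delta_pos":[0,-0.003,0],"yaw":0,"claw":0.2},{"delta_pos":[0,-0.003,0],"yaw":0,"claw":0.5},{"delta_pos":[0,-0.003,0],"yaw":0,"claw":0.5},{"delta_pos":[0,-0.003,0],"yaw":0,"claw":0.5},{"delta_pos":[0,-0.003,0],"yaw":0,"claw":0.5},{"delta_pos":[-0.05,-0.003,0],"yaw":0,"claw":0.5},{"delta_pos":[-0.1,-0.003,0],"yaw":0,"claw":0.5},{"delta_pos":[-0.12,-0.003,0],"yaw":0,"claw":0.5}]'; python3 plan.py .509 -.3477 .12 2
```

```text
time: 29.12
tool_pos: [0.5666, 0.0505, 0.1682]
eef_rot: [0.523, 0.478, 0.521, -0.475]
ft_force: [-0.0, 0.5, -1.2]
opening: 0.504
t 29.12 tcp [0.5666 0.0505 0.1682] jaw -84.7 down 1.0 open 0.504 F [-0.   0.5 -1.2] q [ 0.17  0.21 -0.39  1.69  0.08  1.26 -1.71]
-> [0.0478, -0.0941, 0.3912] yaw -1.514
```

```bash
python3 -m creep '[{"delta_pos":[0,-0.094,0.391],"yaw":-1.514,"claw":0.55},{"delta_pos":[0,-0.094,0.391],"yaw":-1.514,"claw":0.55},{"delta_pos":[0,-0.094,0.391],"yaw":-1.514,"claw":0.55},{"delta_pos":[0,-0.094,0.391],"yaw":-1.514,"claw":0.55},{"delta_pos":[0,-0.094,0.391],"yaw":-1.514,"claw":0.55},{"delta_pos":[0,-0.094,0.391],"yaw":-1.514,"claw":0.55},{"delta_pos":[0.048,-0.094,0.391],"yaw":-1.514,"claw":0.55},{"delta_pos":[0.048,-0.094,0.391],"yaw":-1.514,"claw":0.55},{"delta_pos":[0.048,-0.094,0.391],"yaw":-1.514,"claw":0.55},{"delta_pos":[0.048,-0.094,0.391],"yaw":-1.514,"claw":0.55}]'
python3 -m creep '[{"delta_pos":[0,0,0],"yaw":0,"claw":0.55},{"delta_pos":[0,0,0],"yaw":0,"claw":0.55}]'; python3 plan.py .509 -.3477 -.0156 2
python3 - <<'E'
from h import *
s=cap("scene");crop(s,240,170,380,290,5,"pics/g1.png");crop(s,150,70,290,210,5,"pics/g3.png")
t=cap("top");crop(t,290,160,450,310,4,"pics/g2.png")
E
```

```text
time: 30.38
tool_pos: [0.5073, -0.348, 0.1166]
eef_rot: [0.707, -0.012, 0.707, 0.012]
ft_force: [-0.2, -0.0, 0.6]
opening: 0.552
time: 30.62
tool_pos: [0.5076, -0.3477, 0.1171]
eef_rot: [0.707, -0.012, 0.707, 0.012]
ft_force: [-0.3, -0.4, 0.4]
opening: 0.551
t 30.62 tcp [ 0.5076 -0.3477  0.1171] jaw 1.9 down 1.0 open 0.551 F [-0.3 -0.4  0.4] q [ 0.76  0.33 -0.28  1.64  0.1   1.19  0.49]
-> [0.1327, -0.0, 0.0014] yaw -0.001
```

View pics/g1.png

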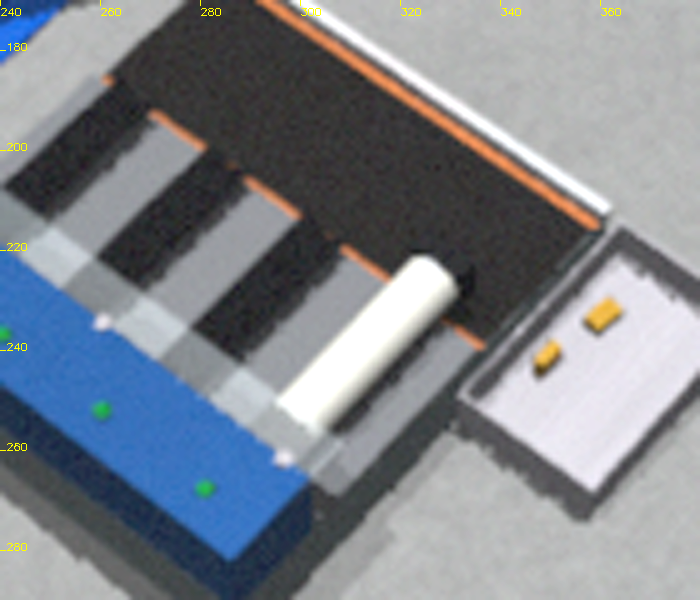

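View pics/g2.png

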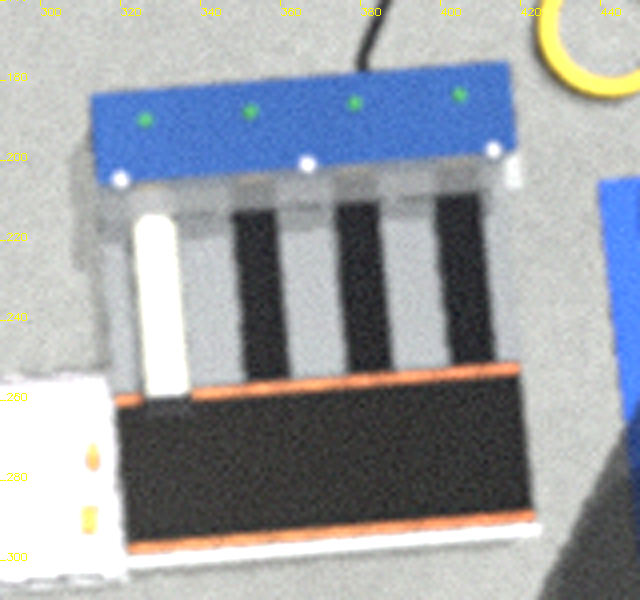

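View pics/g3.png

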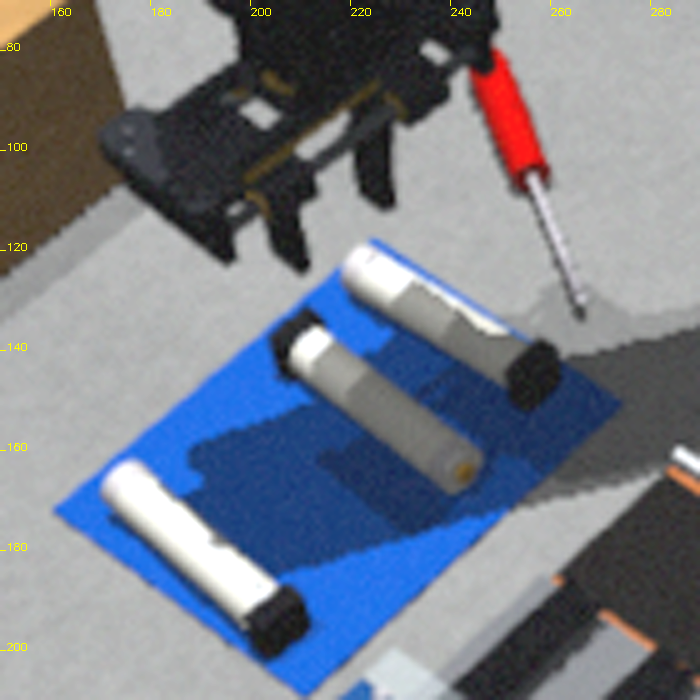

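```bash
python3 - <<'E'
from chk import *
t=cap("top");s=cap("scene")
crop(s,310,205,345,235,20,"pics/g4.png");crop(t,315,205,345,275,9,"pics/g5.png")
print(jl(t,331.3,260,.09))
# expected pixel of seam top at home
for x in(-.056,-.060,-.070): print(x,proj(t,W(p,x,.093,.0908)).round(1),proj(s,W(p,x,.093,.0908)).round(1),proj(s,W(pS,x,.093,.0908)).round(1))
E
```

```text
[-0.0593  0.0936]
-0.056 [331.4 258.6] [327.2 222.3] [327.5 222.8]
-0.06 [331.6 260.3] [328.3 221.2] [328.5 221.6]
-0.07 [332.  264.5] [331.  218.4] [331.2 218.9]
```

View pics/g4.png

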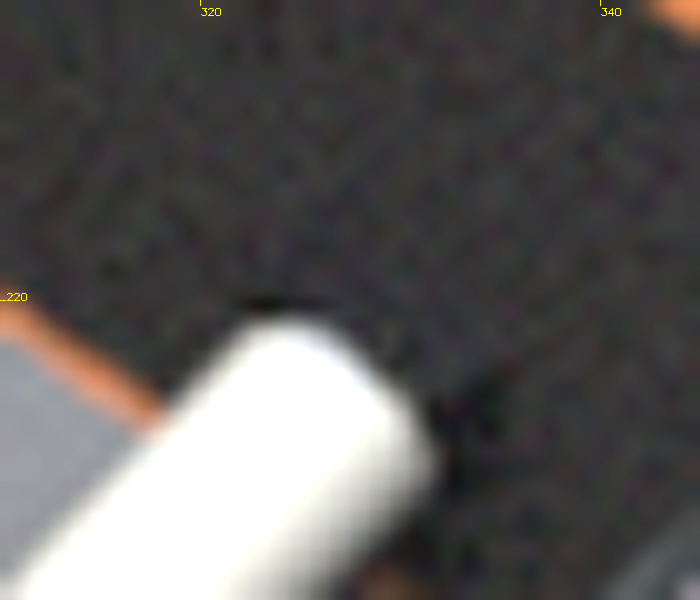

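View pics/g5.png

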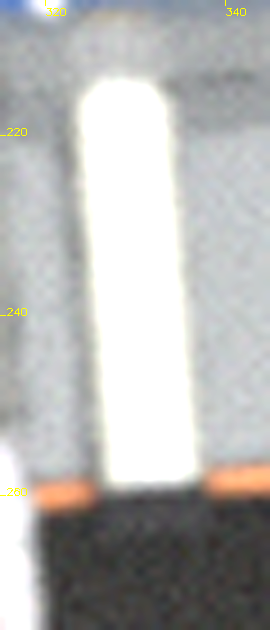

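```bash
python3 -m creep '[{"delta_pos":[0.05,0,0.001],"yaw":0,"claw":0.55},{"delta_pos":[0.1,0,0.001],"yaw":0,"claw":0.55},{"delta_pos":[0.124,0,0.001],"yaw":0,"claw":0.55},{"delta_pos":[0.132,0,0.001],"yaw":0,"claw":0.55},{"delta_pos":[0.132,0,0.001],"yaw":0,"claw":0.55},{"delta_pos":[0.132,0,0.001],"yaw":0,"claw":0.2},{"delta_pos":[0.132,0,0.001],"yaw":0,"claw":0.2},{"delta_pos":[0.132,0,0.001],"yaw":0,"claw":0.2},{"delta_pos":[0.132,0,0.001],"yaw":0,"claw":0.2},{"delta_pos":[0.132,0,0.001],"yaw":0,"claw":0.2}]' 25
python3 -m creep '[{"delta_pos":[0,0,0],"yaw":0,"claw":0.2},{"delta_pos":[0,0,0],"yaw":0,"claw":0.2},{"delta_pos":[-0.05,0,0],"yaw":0,"claw":0.2},{"delta_pos":[-0.1,0,0],"yaw":0,"claw":0.2},{"delta_pos":[-0.148,0,0],"yaw":0,"claw":0.2},{"delta_pos":[-0.148,0,0],"yaw":0,"claw":0.2}]'
python3 - <<'E'
from jig import *
from plan import plan
p=[.5758,-.0428,.0915]
plan([(*W(p,-.036,.031,z),-84.75) for z in (.135,)])
E
```

```text
time: 32.08
tool_pos: [0.5088, -0.3482, -0.0145]
eef_rot: [0.707, -0.013, 0.707, 0.012]
ft_force: [-0.6, 0.6, 6.4]
opening: 0.315
time: 32.83
tool_pos: [0.5105, -0.3491, 0.1371]
eef_rot: [0.709, -0.014, 0.705, 0.011]
ft_force: [0.5, 0.5, -1.1]
opening: 0.315
t 32.83 tcp [ 0.5105 -0.3491  0.1371] jaw 2.0 down 1.0 open 0.315 F [ 0.5  0.5 -1.1] q [ 0.76  0.32 -0.29  1.61  0.09  1.22  0.49]
-> [0.001, 0.3327, 0.0383] yaw 1.514
```

```bash
python3 -m creep '[{"delta_pos":[0,0.333,0.038],"yaw":1.514,"claw":0.2},{"delta_pos":[0,0.333,0.038],"yaw":1.514,"claw":0.2},{"delta_pos":[0,0.333,0.038],"yaw":1.514,"claw":0.2},{"delta_pos":[0,0.333,0.038],"yaw":1.514,"claw":0.2},{"delta_pos":[0,0.333,0.038],"yaw":1.514,"claw":0.2},{"delta_pos":[0,0.333,0.038],"yaw":1.514,"claw":0.2},{"delta_pos":[0,0.333,0.038],"yaw":1.514,"claw":0.2},{"delta_pos":[0,0.333,0.038],"yaw":1.514,"claw":0.2},{"delta_pos":[0,0.333,0.038],"yaw":1.514,"claw":0.2},{"delta_pos":[0,0.333,0.038],"yaw":1.514,"claw":0.2}]' 
python3 -m creep '[{"delta_pos":[0,0,0],"yaw":0,"claw":0.2},{"delta_pos":[0,0,0],"yaw":0,"claw":0.2}]' 
python3 - <<'E'
from chk import *
from plan import plan
s=cap("scene");crop(s,230,150,370,270,5,"pics/h1.png")
plan([(*W(p,-.036,.031,z),-84.75) for z in (.135,.0455)])
E
```

```text
time: 34.08
tool_pos: [0.534, -0.0138, 0.1317]
eef_rot: [0.522, 0.476, 0.523, -0.477]
ft_force: [0.6, -0.2, -1.2]
opening: 0.313
time: 34.33
tool_pos: [0.5345, -0.0138, 0.1325]
eef_rot: [0.523, 0.476, 0.523, -0.476]
ft_force: [0.2, -0.4, -1.8]
opening: 0.311
t 34.38 tcp [ 0.5346 -0.0138  0.1326] jaw -84.7 down 1.0 open 0.314 F [ 0.2  0.1 -0.4] q [ 0.26  0.17 -0.35  1.81  0.06  1.18 -1.59]
-> [-0.0024, 0.0024, 0.0017] yaw 0.001
-> [0.0871, 0.0024, 0.0017] yaw 0.001
```

View pics/h1.png

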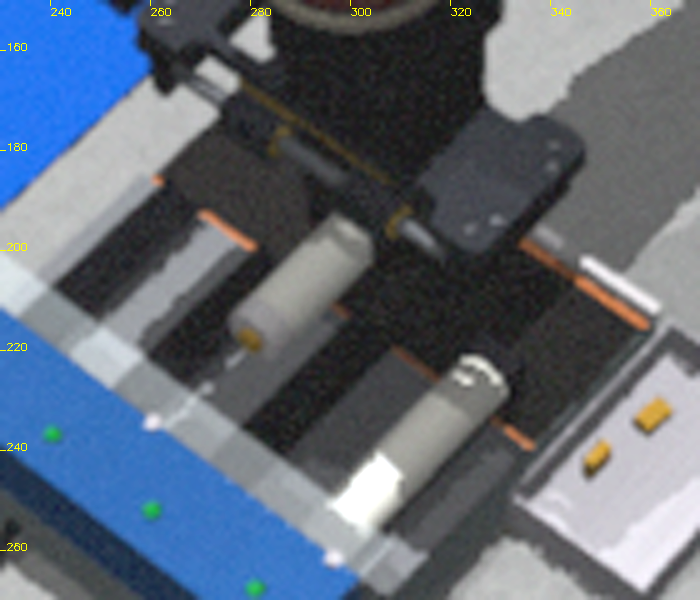

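```bash
python3 - <<'E'
from chk import *
s=cap("scene");print(jl(s,280,217.6,.164))
E
python3 -m creep '[{"delta_pos":[0.04,0,0.002],"yaw":0,"claw":0.2},{"delta_pos":[0.07,0,0.002],"yaw":0,"claw":0.2},{"delta_pos":[0.082,0,0.002],"yaw":0,"claw":0.2},{"delta_pos":[0.085,0,0.002],"yaw":0,"claw":0.2},{"delta_pos":[0.087,0,0.002],"yaw":0,"claw":0.2},{"delta_pos":[0.087,0,0.002],"yaw":0,"claw":0.2}]'
```

```text
[0.0374 0.0322]
time: 35.17
tool_pos: [0.5355, -0.0158, 0.0466]
eef_rot: [0.523, 0.477, 0.522, -0.476]
ft_force: [-0.5, 1.2, 0.0]
opening: 0.312
```

```bash
python3 -m creep '[{"delta_pos":[0.0008,0.0,0],"yaw":0,"claw":0.2},{"delta_pos":[0.0008,0.008,0],"yaw":0,"claw":0.2},{"delta_pos":[0.0008,0.016,0],"yaw":0,"claw":0.2},{"delta_pos":[0.0008,0.024,0],"yaw":0,"claw":0.2},{"delta_pos":[0.0008,0.028,0],"yaw":0,"claw":0.2},{"delta_pos":[0.0008,0.031,0],"yaw":0,"claw":0.2}]';python3 -m creep '[{"delta_pos":[0,0.002,0],"yaw":0,"claw":0.2},{"delta_pos":[0,0.002,0],"yaw":0,"claw":0.2}]'
```

```text
time: 35.92
tool_pos: [0.5651, -0.0126, 0.0457]
eef_rot: [0.522, 0.476, 0.523, -0.477]
ft_force: [-7.7, 1.0, 9.2]
opening: 0.314
time: 36.17
tool_pos: [0.5654, -0.0126, 0.0456]
eef_rot: [0.521, 0.475, 0.523, -0.478]
ft_force: [-13.9, 1.2, 14.6]
opening: 0.319
```

```bash
python3 -m creep '[{"delta_pos":[-0.0005,0.003,0],"yaw":0,"claw":0.2},{"delta_pos":[-0.0005,0.003,0],"yaw":0,"claw":0.2}]';python3 -m creep '[{"delta_pos":[0,-0.003,0],"yaw":0,"claw":0.2},{"delta_pos":[0,-0.003,0],"yaw":0,"claw":0.5},{"delta_pos":[0,-0.003,0],"yaw":0,"claw":0.5},{"delta_pos":[0,-0.003,0],"yaw":0,"claw":0.5},{"delta_pos":[0,-0.003,0],"yaw":0,"claw":0.5},{"delta_pos":[-0.05,-0.003,0],"yaw":0,"claw":0.5},{"delta_pos":[-0.1,-0.003,0],"yaw":0,"claw":0.5},{"delta_pos":[-0.12,-0.003,0],"yaw":0,"claw":0.5},{"delta_pos":[-0.12,-0.003,0],"yaw":0,"claw":0.5}]'; python3 plan.py .4432 -.36 .12 6.4 .6383 -.3355 .12 0.4
```

```text
time: 36.42
tool_pos: [0.566, -0.0126, 0.0453]
eef_rot: [0.52, 0.474, 0.525, -0.479]
ft_force: [-21.4, -1.0, 17.6]
opening: 0.312
time: 37.55
tool_pos: [0.5688, -0.0127, 0.1671]
eef_rot: [0.523, 0.477, 0.521, -0.476]
ft_force: [0.2, 0.2, -0.3]
opening: 0.492
t 37.55 tcp [ 0.5688 -0.0127  0.1671] jaw -84.7 down 1.0 open 0.492 F [ 0.2  0.2 -0.3] q [ 0.25  0.21 -0.35  1.69  0.07  1.26 -1.6 ]
-> [0.0468, -0.1571, 0.3344] yaw -1.591
-> [0.0474, 0.0394, 0.3278] yaw -1.486
```

```bash
python3 -m creep '[{"delta_pos":[0,-0.157,0.334],"yaw":-1.593,"claw":0.55},{"delta_pos":[0,-0.157,0.334],"yaw":-1.593,"claw":0.55},{"delta_pos":[0,-0.157,0.334],"yaw":-1.593,"claw":0.55},{"delta_pos":[0,-0.157,0.334],"yaw":-1.593,"claw":0.55},{"delta_pos":[0,-0.157,0.334],"yaw":-1.593,"claw":0.55},{"delta_pos":[0,-0.157,0.334],"yaw":-1.593,"claw":0.55},{"delta_pos":[0.047,-0.157,0.334],"yaw":-1.593,"claw":0.55},{"delta_pos":[0.047,-0.157,0.334],"yaw":-1.593,"claw":0.55},{"delta_pos":[0.047,-0.157,0.334],"yaw":-1.593,"claw":0.55},{"delta_pos":[0.047,-0.157,0.334],"yaw":-1.593,"claw":0.55}]'
python3 -m creep '[{"delta_pos":[0,0,0],"yaw":0,"claw":0.55},{"delta_pos":[0,0,0],"yaw":0,"claw":0.55}]'; python3 plan.py .4427 -.3595 -.014 6.5
python3 - <<'E'
from h import *
s=cap("scene");crop(s,150,70,350,270,4,"pics/i1.png")
t=cap("top");crop(t,300,180,540,320,3,"pics/i2.png")
E
```

```text
time: 38.8
tool_pos: [0.4412, -0.3593, 0.1169]
eef_rot: [0.705, -0.04, 0.707, 0.041]
ft_force: [0.7, 0.3, -1.2]
opening: 0.553
time: 39.05
tool_pos: [0.4419, -0.3595, 0.1183]
eef_rot: [0.706, -0.039, 0.706, 0.04]
ft_force: [-0.3, -0.2, -0.9]
opening: 0.55
t 39.05 tcp [ 0.4419 -0.3595  0.1183] jaw 6.4 down 1.0 open 0.55 F [-0.3 -0.2 -0.9] q [ 0.8   0.24 -0.23  1.75  0.06  1.16  0.67]
-> [0.1323, -0.0001, 0.0008] yaw -0.002
```

View pics/i1.png

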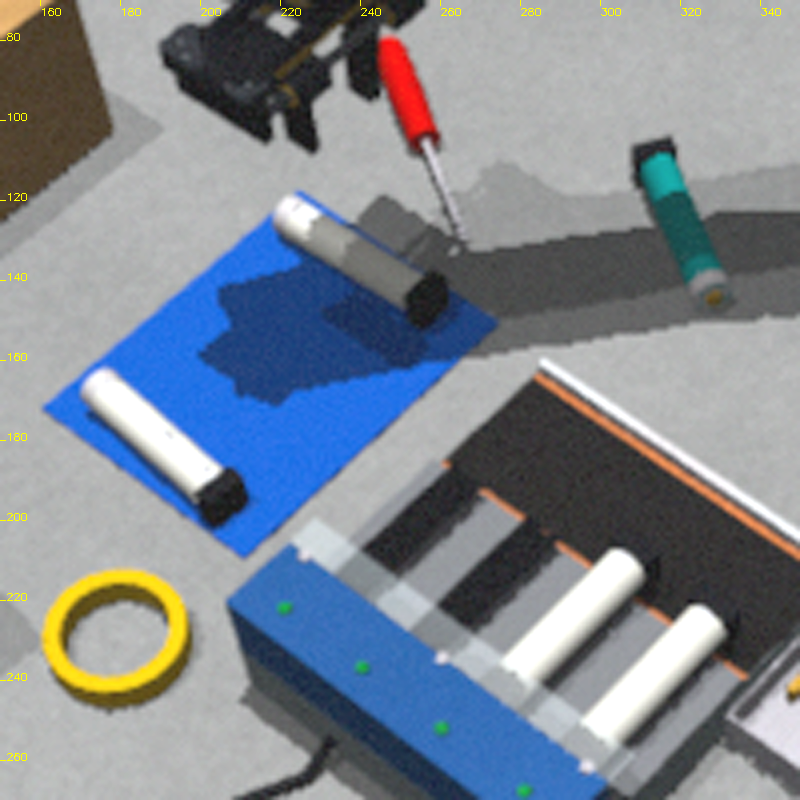

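View pics/i2.png

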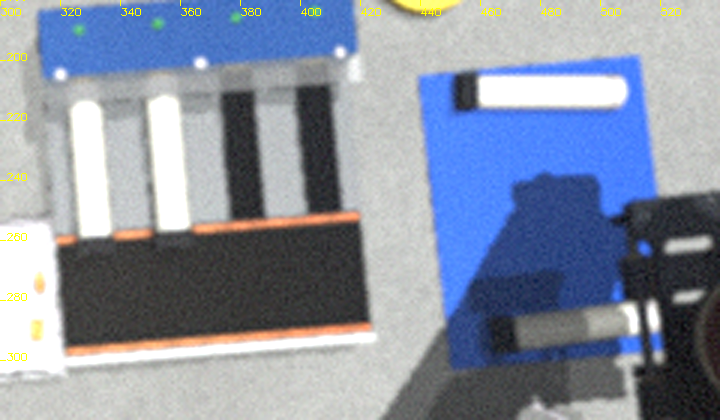

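```bash
python3 - <<'E'
from chk import *
s=cap("scene");t=cap("top")
print(onz(t,476,314,.008),onz(t,515,333,.008),onz(t,550,348,.015),onz(s,263,131,.005),onz(s,253,104,.01))
E
```

```text
[ 0.3794 -0.3183  0.008 ] [ 0.3333 -0.4146  0.008 ] [ 0.298  -0.4975  0.015 ] [ 0.3841 -0.328   0.005 ] [ 0.3386 -0.4199  0.01  ]
```

```bash
python3 -m creep '[{"delta_pos":[0.05,0,0.001],"yaw":0,"claw":0.55},{"delta_pos":[0.1,0,0.001],"yaw":0,"claw":0.55},{"delta_pos":[0.124,0,0.001],"yaw":0,"claw":0.55},{"delta_pos":[0.132,0,0.001],"yaw":0,"claw":0.55},{"delta_pos":[0.132,0,0.001],"yaw":0,"claw":0.55},{"delta_pos":[0.132,0,0.001],"yaw":0,"claw":0.2},{"delta_pos":[0.132,0,0.001],"yaw":0,"claw":0.2},{"delta_pos":[0.132,0,0.001],"yaw":0,"claw":0.2},{"delta_pos":[0.132,0,0.001],"yaw":0,"claw":0.2},{"delta_pos":[0.132,0,0.001],"yaw":0,"claw":0.2}]' 25
python3 -m creep '[{"delta_pos":[0,0,0],"yaw":0,"claw":0.2},{"delta_pos":[0,0,0],"yaw":0,"claw":0.2},{"delta_pos":[-0.05,0,0],"yaw":0,"claw":0.2},{"delta_pos":[-0.1,0,0],"yaw":0,"claw":0.2},{"delta_pos":[-0.148,0,0],"yaw":0,"claw":0.2},{"delta_pos":[-0.148,0,0],"yaw":0,"claw":0.2}]'
python3 - <<'E'
from jig import *
from plan import plan
p=[.5758,-.0428,.0915]
plan([(*W(p,-.036,-.031,z),95.25) for z in (.135,)])
E
```

```text
time: 40.5
tool_pos: [0.4434, -0.36, -0.0128]
eef_rot: [0.706, -0.041, 0.706, 0.04]
ft_force: [-0.7, 0.3, 6.4]
opening: 0.308
time: 41.25
tool_pos: [0.4449, -0.361, 0.1386]
eef_rot: [0.708, -0.042, 0.704, 0.039]
ft_force: [-0.3, -0.7, -1.1]
opening: 0.311
t 41.25 tcp [ 0.4449 -0.361   0.1386] jaw 6.5 down 1.0 open 0.311 F [-0.3 -0.7 -1.1] q [ 0.81  0.22 -0.23  1.73  0.06  1.19  0.67]
-> [0.0029, 0.2711, 0.1295] yaw -1.549
```

```bash
python3 -m creep '[{"delta_pos":[0,0.271,0.13],"yaw":-1.549,"claw":0.2},{"delta_pos":[0,0.271,0.13],"yaw":-1.549,"claw":0.2},{"delta_pos":[0,0.271,0.13],"yaw":-1.549,"claw":0.2},{"delta_pos":[0,0.271,0.13],"yaw":-1.549,"claw":0.2},{"delta_pos":[0,0.271,0.13],"yaw":-1.549,"claw":0.2},{"delta_pos":[0,0.271,0.13],"yaw":-1.549,"claw":0.2},{"delta_pos":[0,0.271,0.13],"yaw":-1.549,"claw":0.2},{"delta_pos":[0,0.271,0.13],"yaw":-1.549,"claw":0.2},{"delta_pos":[0,0.271,0.13],"yaw":-1.549,"claw":0.2},{"delta_pos":[0,0.271,0.13],"yaw":-1.549,"claw":0.2}]' 
python3 -m creep '[{"delta_pos":[0,0,0],"yaw":0,"claw":0.2},{"delta_pos":[0,0,0],"yaw":0,"claw":0.2}]' 
python3 - <<'E'
from chk import *
from plan import plan
s=cap("scene");crop(s,220,130,360,250,5,"pics/j1.png")
plan([(*W(p,-.036,-.031,z),95.25) for z in (.135,.0465)])
E
```

```text
time: 42.5
tool_pos: [0.5406, -0.0755, 0.1333]
eef_rot: [0.476, -0.522, 0.477, 0.523]
ft_force: [-0.1, 0.3, 0.4]
opening: 0.311
time: 42.75
tool_pos: [0.5412, -0.0755, 0.1342]
eef_rot: [0.477, -0.522, 0.477, 0.522]
ft_force: [0.4, -1.3, -1.2]
opening: 0.314
t 42.8 tcp [ 0.5413 -0.0755  0.1344] jaw 95.3 down 1.0 open 0.313 F [ 0.5 -0.6 -1.7] q [ 0.59  0.22 -0.6   1.77  0.13  1.19  1.61]
-> [-0.0006, -0.0014, -0.0016] yaw 0.0
-> [0.0879, -0.0014, -0.0016] yaw 0.0
```

View pics/j1.png

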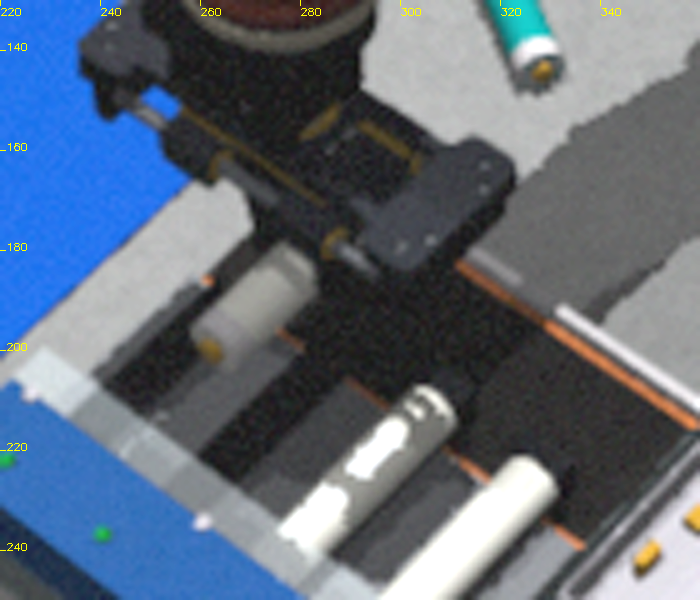

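```bash
python3 - <<'E'
from chk import *
s=cap("scene");print(jl(s,261.6,200,.164), toolR().round(3).tolist())
E
python3 -m creep '[{"delta_pos":[0.04,0,-0.001],"yaw":0,"claw":0.2},{"delta_pos":[0.07,0,-0.001],"yaw":0,"claw":0.2},{"delta_pos":[0.082,0,-0.001],"yaw":0,"claw":0.2},{"delta_pos":[0.086,0,-0.001],"yaw":0,"claw":0.2},{"delta_pos":[0.088,0,-0.001],"yaw":0,"claw":0.2},{"delta_pos":[0.088,0,-0.001],"yaw":0,"claw":0.2}]'
```

```text
[ 0.0288 -0.0305] [[-0.0, -0.996, -0.092], [0.0, -0.092, 0.996], [-1.0, 0.0, 0.0]]
time: 43.6
tool_pos: [0.5422, -0.0769, 0.0476]
eef_rot: [-0.477, 0.523, -0.476, -0.522]
ft_force: [-0.8, -1.8, 1.7]
opening: 0.316
```

```bash
python3 -m creep '[{"delta_pos":[0.0008,0.0,0],"yaw":0,"claw":0.2},{"delta_pos":[0.0008,-0.009,0],"yaw":0,"claw":0.2},{"delta_pos":[0.0008,-0.018,0],"yaw":0,"claw":0.2},{"delta_pos":[0.0008,-0.027,0],"yaw":0,"claw":0.2},{"delta_pos":[0.0008,-0.032,0],"yaw":0,"claw":0.2},{"delta_pos":[0.0008,-0.036,0],"yaw":0,"claw":0.2}]';python3 -m creep '[{"delta_pos":[0,-0.002,0],"yaw":0,"claw":0.2},{"delta_pos":[0,-0.002,0],"yaw":0,"claw":0.2}]'
```

```text
time: 44.35
tool_pos: [0.5754, -0.074, 0.0473]
eef_rot: [0.475, -0.522, 0.478, 0.523]
ft_force: [-16.9, -1.2, 22.4]
opening: 0.312
time: 44.6
tool_pos: [0.5777, -0.0738, 0.0474]
eef_rot: [0.475, -0.522, 0.478, 0.523]
ft_force: [-15.2, -2.2, 20.0]
opening: 0.31
```

```bash
python3 -m creep '[{"delta_pos":[-0.0008,-0.002,0],"yaw":0,"claw":0.2},{"delta_pos":[-0.0008,-0.002,0],"yaw":0,"claw":0.2}]';python3 -m creep '[{"delta_pos":[0,-0.002,0],"yaw":0,"claw":0.2},{"delta_pos":[0,-0.002,0],"yaw":0,"claw":0.2}]'
```

```text
time: 44.85
tool_pos: [0.5815, -0.0734, 0.0475]
eef_rot: [-0.477, 0.523, -0.477, -0.522]
ft_force: [-3.6, -2.5, 8.4]
opening: 0.313
time: 45.1
tool_pos: [0.5822, -0.0733, 0.0474]
eef_rot: [0.476, -0.522, 0.477, 0.523]
ft_force: [-11.6, -2.3, 13.1]
opening: 0.313
```

```bash
python3 -m creep '[{"delta_pos":[-0.0005,-0.003,0],"yaw":0,"claw":0.2},{"delta_pos":[-0.0005,-0.003,0],"yaw":0,"claw":0.2}]';python3 -m creep '[{"delta_pos":[0,0.003,0],"yaw":0,"claw":0.2},{"delta_pos":[0,0.003,0],"yaw":0,"claw":0.5},{"delta_pos":[0,0.003,0],"yaw":0,"claw":0.5},{"delta_pos":[0,0.003,0],"yaw":0,"claw":0.5},{"delta_pos":[0,0.003,0],"yaw":0,"claw":0.5},{"delta_pos":[-0.05,0.003,0],"yaw":0,"claw":0.5},{"delta_pos":[-0.1,0.003,0],"yaw":0,"claw":0.5},{"delta_pos":[-0.12,0.003,0],"yaw":0,"claw":0.5},{"delta_pos":[-0.12,0.003,0],"yaw":0,"claw":0.5}]'; python3 plan.py .6385 -.336 .12 0.6
```

```text
time: 45.35
tool_pos: [0.5825, -0.0733, 0.0473]
eef_rot: [0.474, -0.521, 0.479, 0.524]
ft_force: [-19.8, -2.8, 17.7]
opening: 0.314
time: 46.48
tool_pos: [0.584, -0.0727, 0.168]
eef_rot: [-0.477, 0.523, -0.476, -0.522]
ft_force: [-0.2, -0.6, -1.4]
opening: 0.503
t 46.48 tcp [ 0.584  -0.0727  0.168 ] jaw 95.3 down 1.0 open 0.503 F [-0.2 -0.6 -1.4] q [ 0.54  0.28 -0.59  1.63  0.16  1.28  1.59]
-> [0.0483, -0.0299, -0.2672] yaw 1.652
```

```bash
python3 -m creep '[{"delta_pos":[0,-0.03,-0.267],"yaw":1.652,"claw":0.55},{"delta_pos":[0,-0.03,-0.267],"yaw":1.652,"claw":0.55},{"delta_pos":[0,-0.03,-0.267],"yaw":1.652,"claw":0.55},{"delta_pos":[0,-0.03,-0.267],"yaw":1.652,"claw":0.55},{"delta_pos":[0,-0.03,-0.267],"yaw":1.652,"claw":0.55},{"delta_pos":[0,-0.03,-0.267],"yaw":1.652,"claw":0.55},{"delta_pos":[0.048,-0.03,-0.267],"yaw":1.652,"claw":0.55},{"delta_pos":[0.048,-0.03,-0.267],"yaw":1.652,"claw":0.55},{"delta_pos":[0.048,-0.03,-0.267],"yaw":1.652,"claw":0.55},{"delta_pos":[0.048,-0.03,-0.267],"yaw":1.652,"claw":0.55}]'
python3 -m creep '[{"delta_pos":[0,0,0],"yaw":0,"claw":0.55},{"delta_pos":[0,0,0],"yaw":0,"claw":0.55}]'; python3 plan.py .6385 -.336 -.013 0.6
python3 - <<'E'
from h import *
s=cap("scene");crop(s,150,70,350,270,4,"pics/k1.png")
t=cap("top");crop(t,300,180,540,320,3,"pics/k2.png")
E
```

```text
time: 47.72
tool_pos: [0.6367, -0.3353, 0.1165]
eef_rot: [0.706, -0.004, 0.708, 0.005]
ft_force: [-0.1, 0.9, 0.3]
opening: 0.551
time: 47.98
tool_pos: [0.6375, -0.3358, 0.1185]
eef_rot: [0.707, -0.004, 0.707, 0.005]
ft_force: [0.1, -0.4, 0.3]
opening: 0.552
t 47.98 tcp [ 0.6375 -0.3358  0.1185] jaw 0.7 down 1.0 open 0.552 F [ 0.1 -0.4  0.3] q [ 0.55  0.53 -0.19  1.35  0.1   1.27  0.37]
-> [0.1315, -0.0003, 0.0011] yaw 0.002
```

View pics/k1.png

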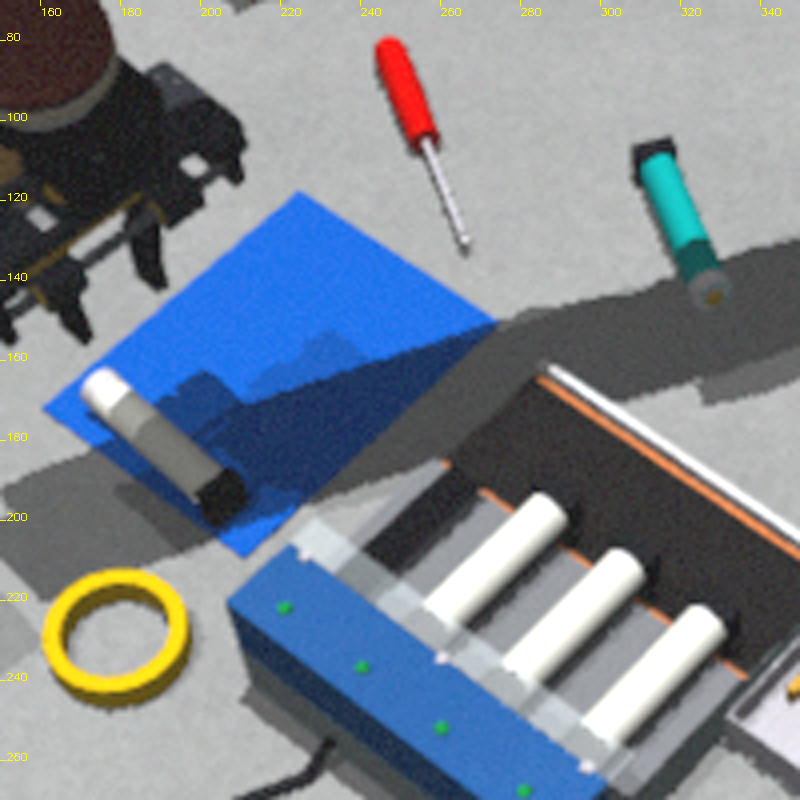

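View pics/k2.png

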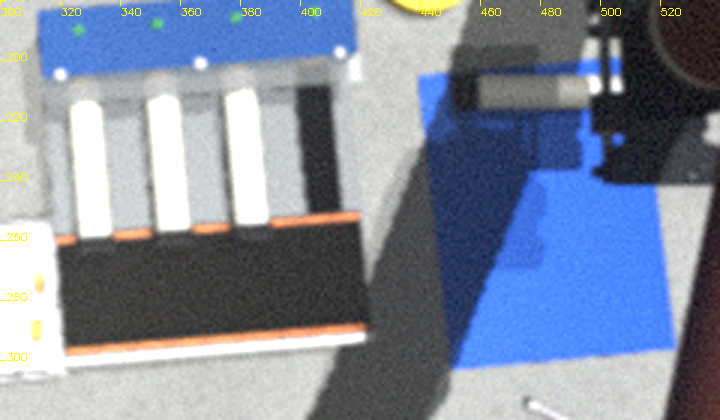

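```bash
python3 -m creep '[{"delta_pos":[0.05,0,0.001],"yaw":0,"claw":0.55},{"delta_pos":[0.1,0,0.001],"yaw":0,"claw":0.55},{"delta_pos":[0.124,0,0.001],"yaw":0,"claw":0.55},{"delta_pos":[0.131,0,0.001],"yaw":0,"claw":0.55},{"delta_pos":[0.131,0,0.001],"yaw":0,"claw":0.55},{"delta_pos":[0.131,0,0.001],"yaw":0,"claw":0.2},{"delta_pos":[0.131,0,0.001],"yaw":0,"claw":0.2},{"delta_pos":[0.131,0,0.001],"yaw":0,"claw":0.2},{"delta_pos":[0.131,0,0.001],"yaw":0,"claw":0.2},{"delta_pos":[0.131,0,0.001],"yaw":0,"claw":0.2}]' 25
python3 -m creep '[{"delta_pos":[0,0,0],"yaw":0,"claw":0.2},{"delta_pos":[0,0,0],"yaw":0,"claw":0.2},{"delta_pos":[-0.05,0,0],"yaw":0,"claw":0.2},{"delta_pos":[-0.1,0,0],"yaw":0,"claw":0.2},{"delta_pos":[-0.148,0,0],"yaw":0,"claw":0.2},{"delta_pos":[-0.148,0,0],"yaw":0,"claw":0.2}]'
python3 - <<'E'
from jig import *
from plan import plan
p=[.5758,-.0428,.0915]
plan([(*W(p,-.036,-.093,z),95.25) for z in (.135,)])
E
```

```text
time: 49.32
tool_pos: [0.6391, -0.336, -0.0112]
eef_rot: [0.707, -0.004, 0.707, 0.004]
ft_force: [-0.7, 0.1, 5.7]
opening: 0.307
time: 50.08
tool_pos: [0.6409, -0.3368, 0.141]
eef_rot: [0.709, -0.005, 0.705, 0.003]
ft_force: [1.2, 0.6, -1.3]
opening: 0.305
t 50.08 tcp [ 0.6409 -0.3368  0.141 ] jaw 0.6 down 1.0 open 0.305 F [ 1.2  0.6 -1.3] q [ 0.55  0.52 -0.19  1.32  0.1   1.31  0.37]
-> [0.0047, 0.1991, -0.0904] yaw -1.652
```

```bash
python3 -m creep '[{"delta_pos":[0,0.199,-0.09],"yaw":-1.652,"claw":0.2},{"delta_pos":[0,0.199,-0.09],"yaw":-1.652,"claw":0.2},{"delta_pos":[0,0.199,-0.09],"yaw":-1.652,"claw":0.2},{"delta_pos":[0,0.199,-0.09],"yaw":-1.652,"claw":0.2},{"delta_pos":[0,0.199,-0.09],"yaw":-1.652,"claw":0.2},{"delta_pos":[0,0.199,-0.09],"yaw":-1.652,"claw":0.2},{"delta_pos":[0,0.199,-0.09],"yaw":-1.652,"claw":0.2},{"delta_pos":[0,0.199,-0.09],"yaw":-1.652,"claw":0.2},{"delta_pos":[0,0.199,-0.09],"yaw":-1.652,"claw":0.2},{"delta_pos":[0,0.199,-0.09],"yaw":-1.652,"claw":0.2}]' 
python3 -m creep '[{"delta_pos":[0,0,0],"yaw":0,"claw":0.2},{"delta_pos":[0,0,0],"yaw":0,"claw":0.2}]' 
python3 - <<'E'
from chk import *
from plan import plan
s=cap("scene");crop(s,200,110,340,230,5,"pics/l1.png")
plan([(*W(p,-.036,-.093,z),95.25) for z in (.135,.0485)])
E
```

```text
time: 51.32
tool_pos: [0.5457, -0.1377, 0.1348]
eef_rot: [0.476, -0.522, 0.477, 0.523]
ft_force: [0.1, -0.2, 0.4]
opening: 0.306
time: 51.58
tool_pos: [0.5463, -0.1377, 0.1357]
eef_rot: [0.477, -0.522, 0.477, 0.522]
ft_force: [-0.2, -0.0, -0.4]
opening: 0.308
t 51.62 tcp [ 0.5464 -0.1377  0.1358] jaw 95.2 down 1.0 open 0.304 F [-0.3 -0.9 -1.8] q [ 0.6   0.24 -0.5   1.73  0.12  1.2   1.73]
-> [0.0008, -0.0019, -0.0012] yaw -0.001
-> [0.0873, -0.002, -0.0012] yaw -0.001
```

View pics/l1.png

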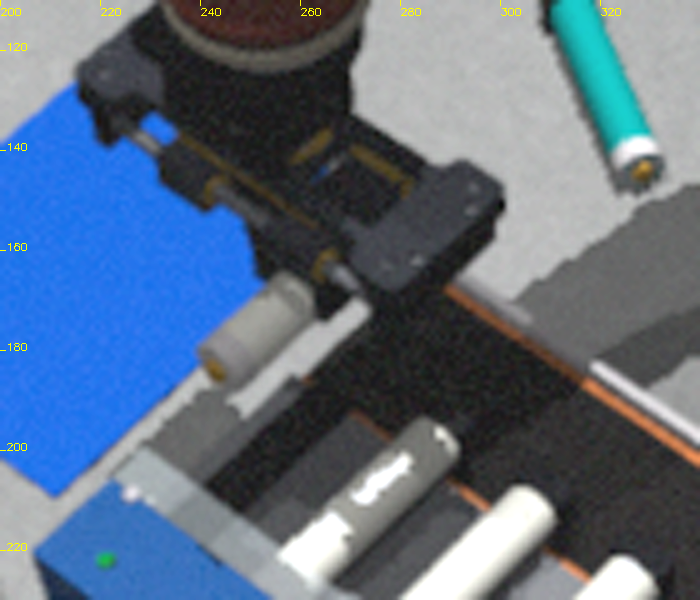

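```bash
python3 - <<'E'
from chk import *
s=cap("scene");print(jl(s,243,184,.164))
E
python3 -m creep '[{"delta_pos":[0.04,0,-0.001],"yaw":0,"claw":0.2},{"delta_pos":[0.07,0,-0.001],"yaw":0,"claw":0.2},{"delta_pos":[0.082,0,-0.001],"yaw":0,"claw":0.2},{"delta_pos":[0.086,0,-0.001],"yaw":0,"claw":0.2},{"delta_pos":[0.087,0,-0.001],"yaw":0,"claw":0.2},{"delta_pos":[0.087,0,-0.001],"yaw":0,"claw":0.2}]'
```

```text
[ 0.0235 -0.0929]
time: 52.42
tool_pos: [0.5473, -0.1389, 0.05]
eef_rot: [-0.477, 0.523, -0.476, -0.522]
ft_force: [-0.1, -0.1, -0.4]
opening: 0.309
```

```bash
python3 -m creep '[{"delta_pos":[0.001,0.0,0],"yaw":0,"claw":0.2},{"delta_pos":[0.0016,-0.006,0],"yaw":0,"claw":0.2},{"delta_pos":[0.0016,-0.014,0],"yaw":0,"claw":0.2},{"delta_pos":[0.0016,-0.022,0],"yaw":0,"claw":0.2},{"delta_pos":[0.0016,-0.030,0],"yaw":0,"claw":0.2},{"delta_pos":[0.0014,-0.036,0],"yaw":0,"claw":0.2},{"delta_pos":[0.0012,-0.040,0],"yaw":0,"claw":0.2}]';python3 -m creep '[{"delta_pos":[0,-0.002,0],"yaw":0,"claw":0.2},{"delta_pos":[0,-0.002,0],"yaw":0,"claw":0.2}]'
```

```text
time: 53.3
tool_pos: [0.5854, -0.1353, 0.049]
eef_rot: [0.476, -0.522, 0.477, 0.523]
ft_force: [-9.9, 0.4, 13.2]
opening: 0.311
time: 53.55
tool_pos: [0.5875, -0.1351, 0.049]
eef_rot: [0.476, -0.522, 0.477, 0.523]
ft_force: [-9.3, -0.0, 12.6]
opening: 0.304
```

```bash
python3 -m creep '[{"delta_pos":[-0.0005,-0.002,0],"yaw":0,"claw":0.2},{"delta_pos":[-0.0005,-0.002,0],"yaw":0,"claw":0.2}]';python3 -m creep '[{"delta_pos":[0,-0.002,0],"yaw":0,"claw":0.2},{"delta_pos":[0,-0.002,0],"yaw":0,"claw":0.2}]';python3 -m creep '[{"delta_pos":[0,-0.002,0],"yaw":0,"claw":0.2},{"delta_pos":[0,-0.002,0],"yaw":0,"claw":0.2}]'
```

```text
time: 53.8
tool_pos: [0.5904, -0.1349, 0.0491]
eef_rot: [-0.476, 0.523, -0.477, -0.522]
ft_force: [-3.4, 0.7, 7.0]
opening: 0.309
time: 54.05
tool_pos: [0.5909, -0.1348, 0.049]
eef_rot: [0.476, -0.522, 0.477, 0.523]
ft_force: [-10.2, 0.4, 11.5]
opening: 0.304
time: 54.3
tool_pos: [0.591, -0.1348, 0.049]
eef_rot: [0.475, -0.521, 0.478, 0.524]
ft_force: [-19.6, 1.3, 19.5]
opening: 0.302
```

```bash
python3 -m creep '[{"delta_pos":[0,0.004,0],"yaw":0,"claw":0.2},{"delta_pos":[0,0.004,0],"yaw":0,"claw":0.5},{"delta_pos":[0,0.004,0],"yaw":0,"claw":0.5},{"delta_pos":[0,0.004,0],"yaw":0,"claw":0.5},{"delta_pos":[0,0.004,0],"yaw":0,"claw":0.5},{"delta_pos":[-0.05,0.004,0],"yaw":0,"claw":0.5},{"delta_pos":[-0.1,0.004,0],"yaw":0,"claw":0.5},{"delta_pos":[-0.16,0.004,0],"yaw":0,"claw":0.5},{"delta_pos":[-0.16,0.004,0],"yaw":0,"claw":0.5}]'; python3 - <<'E'
from h import *
t=cap("top");s=cap("scene")
crop(t,180,170,280,260,7,"pics/m1.png");crop(s,330,290,420,370,8,"pics/m2.png")
E
```

```text
time: 55.42
tool_pos: [0.5932, -0.1348, 0.2137]
eef_rot: [-0.478, 0.525, -0.475, -0.52]
ft_force: [1.0, 0.5, -0.9]
opening: 0.503
```

View pics/m1.png

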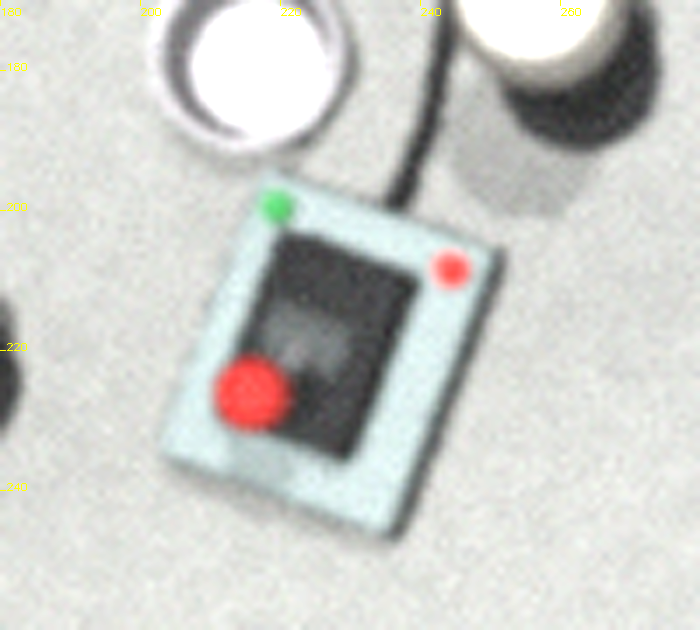

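View pics/m2.png

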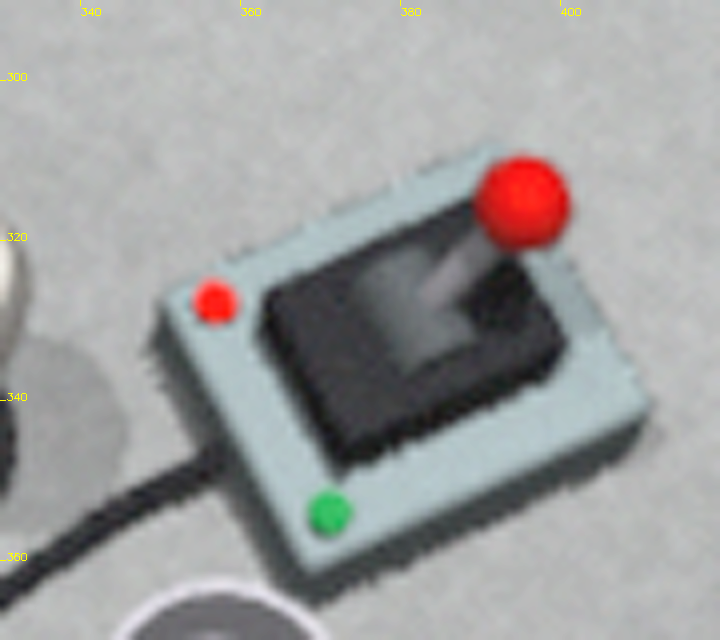

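```bash
python3 - <<'E'
from h import *
t=cap("top");s=cap("scene")
P=[onz(t,180+a/7,170+b/7,.035) for a,b in((165,455),(262,170),(500,245),(390,530))]
Q=[onz(s,330+a/8,290+b/8,.035) for a,b in((650,405),(310,572),(162,300),(490,145))]
for X in(P,Q):
    X=np.array(X);c=X.mean(0);dx=(X[1]+X[2]-X[0]-X[3])/2;dy=(X[0]+X[1]-X[2]-X[3])/2
    print(c.round(4),np.degrees(np.arctan2(dx[1],dx[0])).round(1),np.degrees(np.arctan2(dy[1],dy[0])).round(1),np.linalg.norm(dx).round(3),np.linalg.norm(dy).round(3))
def tri(a,b):
    o1,d1=ray(t,*a);o2,d2=ray(s,*b);k=np.linalg.lstsq(np.c_[d1,-d2],o2-o1,rcond=None)[0];return ((o1+d1*k[0]+o2+d2*k[1])/2).round(4)
print("knob",tri((180+252/7,170+393/7),(330+523/8,290+203/8)))
print("bulb2",tri((257,168),(319,325)),"bulb1",tri((154.5,218),(442.5,364)))
E
```

```text
[0.6076 0.3025 0.035 ] -18.6 72.4 0.107 0.086
[0.6106 0.3066 0.035 ] -18.9 71.1 0.106 0.086
knob [0.5839 0.3138 0.1099]
bulb2 [0.7176 0.2193 0.1266] bulb1 [0.601  0.4507 0.1248]
```

```bash
python3 plan.py .5427 .3269 .2 71.3
```

```text
t 55.62 tcp [ 0.5897 -0.1347  0.2068] jaw 95.3 down 1.0 open 0.5 F [-0.1  0.3 -0.5] q [ 0.56  0.28 -0.5   1.54  0.14  1.36  1.71]
-> [0.0071, 0.0043, 0.464] yaw 0.419
```

```bash
python3 -m creep '[{"delta_pos":[0,0.004,0.464],"yaw":0.419,"claw":0},{"delta_pos":[0,0.004,0.464],"yaw":0.419,"claw":0},{"delta_pos":[0,0.004,0.464],"yaw":0.419,"claw":0},{"delta_pos":[0,0.004,0.464],"yaw":0.419,"claw":0},{"delta_pos":[0,0.004,0.464],"yaw":0.419,"claw":0},{"delta_pos":[0,0.004,0.464],"yaw":0.419,"claw":0},{"delta_pos":[0,0.004,0.464],"yaw":0.419,"claw":0},{"delta_pos":[0,0.004,0.464],"yaw":0.419,"claw":0},{"delta_pos":[0,0.004,0.464],"yaw":0.419,"claw":0},{"delta_pos":[0,0.004,0.464],"yaw":0.419,"claw":0}]' 
python3 - <<'E'
from chk import *
t=cap("top");s=cap("scene")
crop(t,310,190,430,280,6,"pics/n1.png");crop(s,200,160,370,290,4,"pics/n2.png")
for y in(.093,.031,-.031,-.093): print(y,[proj(t,W(p,x,y,.0908)).round(1).tolist() for x in(-.056,-.060)],proj(s,W(p,-.056,y,.0908)).round(1),proj(s,W(p,-.060,y,.0908)).round(1))
E
python3 plan.py .5427 .3269 .2 71.3
```

```text
time: 56.88
tool_pos: [0.5438, 0.3256, 0.207]
eef_rot: [0.574, -0.412, 0.576, 0.412]
ft_force: [-0.6, -0.6, -0.7]
opening: 0.003
0.093 [[331.4, 258.6], [331.6, 260.3]] [327.2 222.3] [328.3 221.2]
0.031 [[357.7, 256.4], [357.9, 258.1]] [307.  208.1] [308.1 207. ]
-0.031 [[384.0, 254.1], [384.1, 255.8]] [287.5 194.4] [288.5 193.3]
-0.093 [[410.2, 251.9], [410.4, 253.6]] [268.4 181.1] [269.5 180.1]
t 56.98 tcp [0.5443 0.325  0.2077] jaw 71.1 down 1.0 open 0.004 F [ 0.9 -0.7 -0.6] q [-0.09  0.37 -0.68  1.46  0.24  1.4   0.46]
-> [0.0077, 0.0022, 0.0013] yaw -0.003
```

View pics/n1.png

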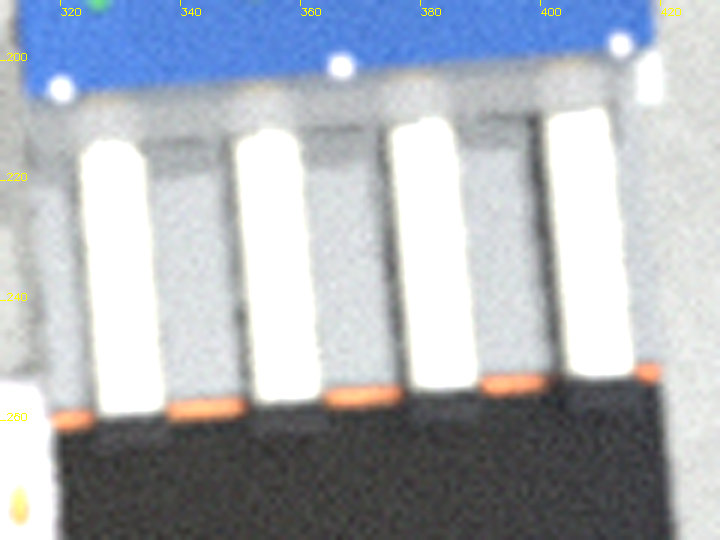

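View pics/n2.png

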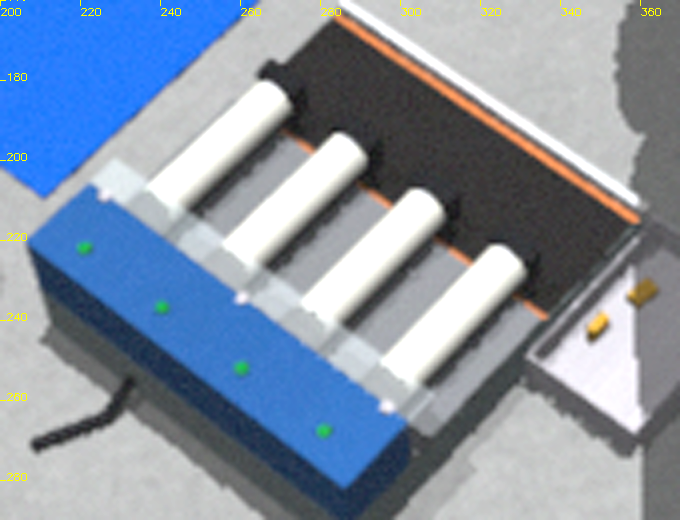

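```bash
python3 -m creep '[{"delta_pos":[0.05,0.004,0.001],"yaw":-0.003,"claw":0},{"delta_pos":[0.09,0.004,0.001],"yaw":-0.003,"claw":0},{"delta_pos":[0.118,0.004,0.001],"yaw":-0.003,"claw":0},{"delta_pos":[0.118,0.004,0.001],"yaw":-0.003,"claw":0},{"delta_pos":[0.118,0.004,0.001],"yaw":-0.003,"claw":0}]' 
python3 - <<'E'
from h import *
s=cap("scene");crop(s,330,230,490,370,5,"pics/o1.png")
E
python3 plan.py .6147 .3026 .09 71.3
```

```text
time: 57.6
tool_pos: [0.5412, 0.3289, 0.0917]
eef_rot: [0.575, -0.413, 0.574, 0.412]
ft_force: [0.2, 0.1, 1.1]
opening: 0.004
t 57.65 tcp [0.5413 0.3293 0.0921] jaw 71.4 down 1.0 open 0.009 F [-0.3  0.1  0.2] q [-0.1   0.45 -0.66  1.6   0.29  1.19  0.41]
-> [0.0022, -0.0781, -0.0019] yaw 0.002
```

View pics/o1.png

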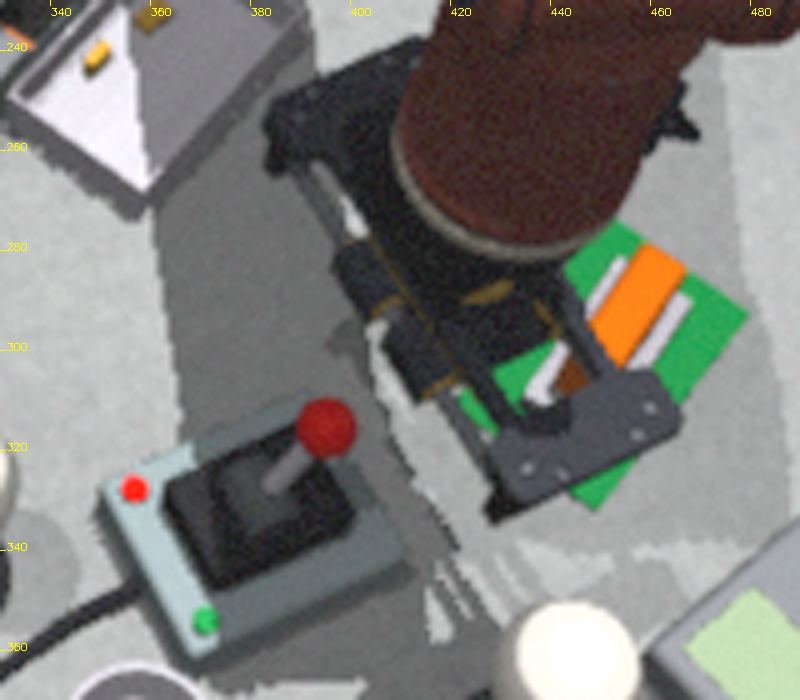

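```bash
python3 - <<'E'
from h import *
s=cap("scene");b=bot.sense()["tool_pos"]
for z in(0,.02,.04,.07): print(((proj(s,b+[0,0,z])-[330,230])*5).round(0))
crop(s,395,260,455,320,12,"pics/o2.png")
E
```

```text
[414. 401.]
[421. 383.]
[429. 364.]
[441. 334.]
```

View pics/o2.png

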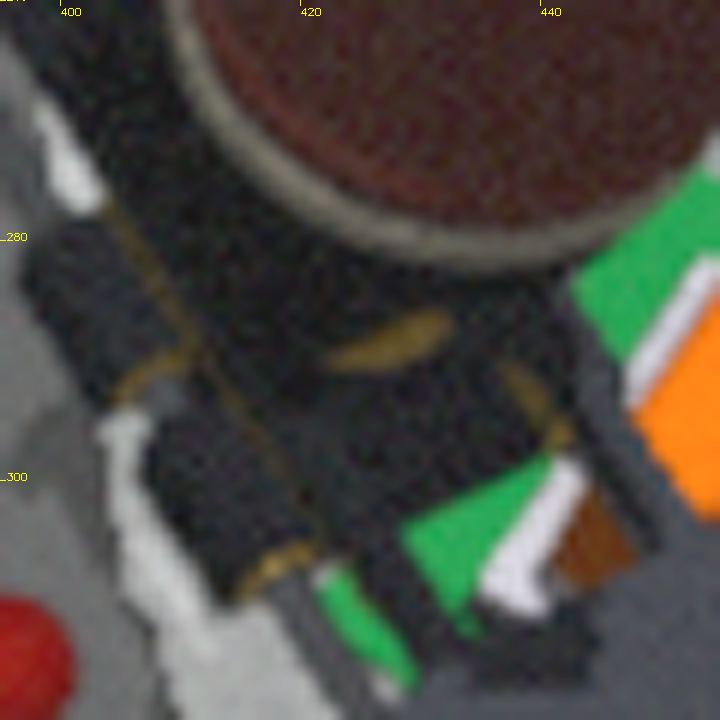

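```bash
python3 -m creep '[{"delta_pos":[0.012,0,-0.002],"yaw":0,"claw":0},{"delta_pos":[0.012,-0.012,-0.002],"yaw":0,"claw":0},{"delta_pos":[0.012,-0.024,-0.002],"yaw":0,"claw":0},{"delta_pos":[0.012,-0.036,-0.002],"yaw":0,"claw":0},{"delta_pos":[0.012,-0.046,-0.002],"yaw":0,"claw":0},{"delta_pos":[0.012,-0.054,-0.002],"yaw":0,"claw":0},{"delta_pos":[0.012,-0.060,-0.002],"yaw":0,"claw":0}]' 
python3 - <<'E'
from h import *
s=cap("scene");crop(s,330,260,450,370,6,"pics/o3.png")
E
python3 plan.py .6147 .3026 .08 71.3
```

```text
time: 58.58
tool_pos: [0.597, 0.3079, 0.0782]
eef_rot: [0.574, -0.413, 0.574, 0.413]
ft_force: [-1.2, 1.6, 0.1]
opening: 0.008
t 58.62 tcp [0.5977 0.3075 0.0782] jaw 71.4 down 1.0 open 0.006 F [-0.4  0.9 -0. ] q [-0.09  0.53 -0.63  1.51  0.33  1.2   0.48]
-> [-0.0018, -0.0177, 0.0008] yaw 0.002
```

View pics/o3.png

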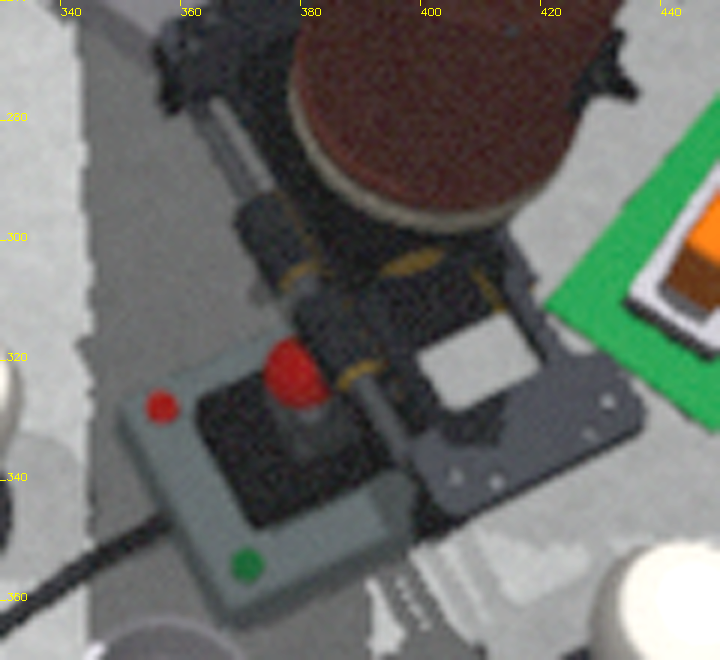

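Lever is about halfway (knob at ~(379,322)). Pushing on.

```bash
python3 -m creep '[{"delta_pos":[0,-0.006,0],"yaw":0,"claw":0},{"delta_pos":[0,-0.012,0],"yaw":0,"claw":0},{"delta_pos":[0,-0.017,0],"yaw":0,"claw":0},{"delta_pos":[0,-0.02,0],"yaw":0,"claw":0},{"delta_pos":[0,-0.02,0],"yaw":0,"claw":0}]'; python3 -m creep '[{"delta_pos":[0,-0.003,0],"yaw":0,"claw":0},{"delta_pos":[0,-0.003,0],"yaw":0,"claw":0}]'
python3 - <<'E'
from h import *
s=cap("scene");crop(s,330,260,450,370,6,"pics/o4.png")
E
```

```text
time: 59.25
tool_pos: [0.6141, 0.3023, 0.078]
eef_rot: [0.573, -0.413, 0.575, 0.414]
ft_force: [-5.4, 0.5, 0.2]
opening: 0.003
time: 59.5
tool_pos: [0.6146, 0.3025, 0.0778]
eef_rot: [0.572, -0.412, 0.575, 0.415]
ft_force: [-12.7, 1.2, 3.1]
opening: 0.003
```

View pics/o4.png

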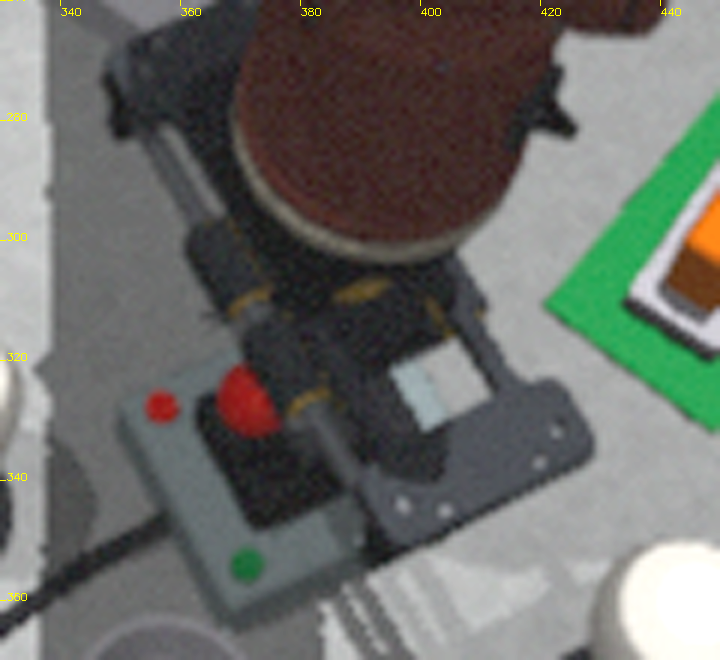

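```bash
python3 -m creep '[{"delta_pos":[0,0.02,0],"yaw":0,"claw":0},{"delta_pos":[0,0.04,0],"yaw":0,"claw":0},{"delta_pos":[-0.05,0.05,0],"yaw":0,"claw":0},{"delta_pos":[-0.11,0.06,0],"yaw":0,"claw":0},{"delta_pos":[-0.17,0.06,0.06],"yaw":0,"claw":0},{"delta_pos":[-0.17,0.06,0.12],"yaw":0,"claw":0},{"delta_pos":[-0.17,0.06,0.12],"yaw":0,"claw":0}]'; python3 -m creep '[{"delta_pos":[0,0,-0.2],"yaw":0,"claw":0},{"delta_pos":[0,0,-0.2],"yaw":0,"claw":0},{"delta_pos":[0,0,-0.2],"yaw":0,"claw":0},{"delta_pos":[0,0,-0.2],"yaw":0,"claw":0},{"delta_pos":[0,0,-0.2],"yaw":0,"claw":0},{"delta_pos":[0,0,-0.2],"yaw":0,"claw":0}]'
python3 - <<'E'
from h import *
s=cap("scene");t=cap("top");cv2.imwrite("pics/z1.png",s["color"]);cv2.imwrite("pics/z2.png",t["color"]);crop(s,330,260,480,370,5,"pics/z3.png")
E
```

```text
time: 60.42
tool_pos: [0.5993, 0.4376, 0.2487]
eef_rot: [0.574, -0.413, 0.573, 0.414]
ft_force: [-0.9, 0.4, 0.7]
opening: 0.005
time: 61.18
tool_pos: [0.536, 0.2459, 0.2485]
eef_rot: [0.574, -0.413, 0.573, 0.414]
ft_force: [0.1, 0.9, 0.6]
opening: 0.007
```

View pics/z1.png

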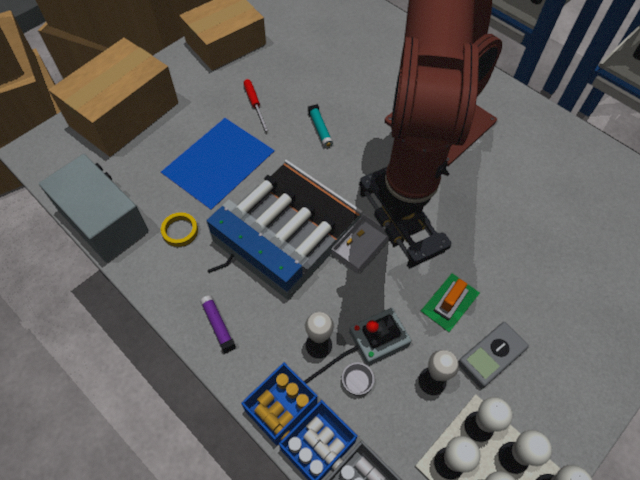

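View pics/z2.png

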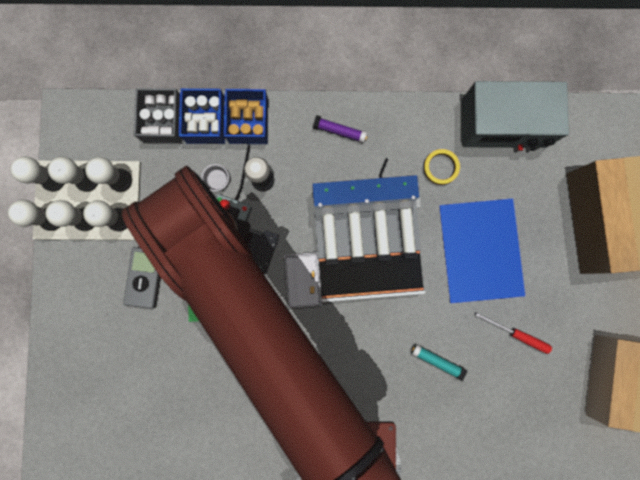

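View pics/z3.png

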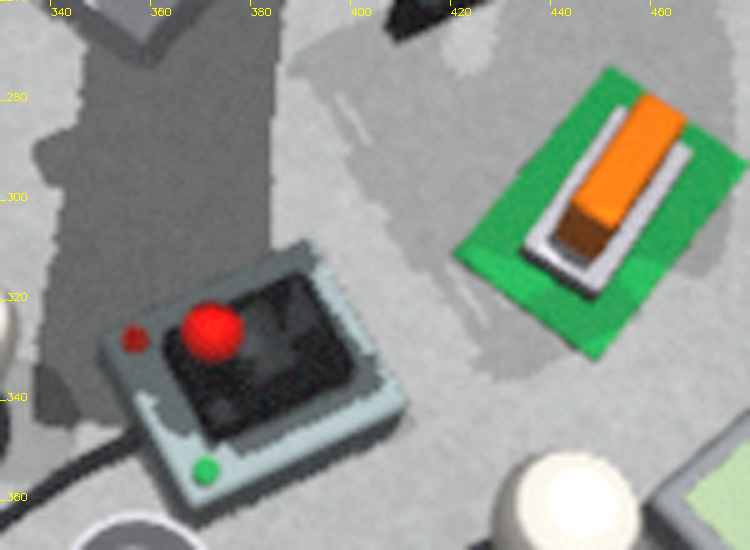

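```bash
python3 - <<'E'
from h import *
s=cap("scene")
q=onz(s,330+212/5,260+331/5,.11);d=q[:2]-[.6106,.3066];a=np.radians(-18.8);bx=d[0]*np.cos(a)+d[1]*np.sin(a);print("knob box x",bx,"joint",0.5+np.arcsin(bx/.06))
o=onz(s,330+630/5,260+160/5,.061);m=onz(s,330+601/5,260+214/5,.003);print("scraper",o,"mat",m)
E
```

```text
knob box x 0.027303804293882013 joint 0.9724434175664585
scraper [0.4252 0.3653 0.061 ] mat [0.4265 0.3657 0.003 ]
```

All checks agree, so I'm handing in.

```bash
python3 -c "
from rig import bot
print(bot.finish_job())"
```

```text
the job is handed in; nothing more can be done
None
```

The jig is ready and the test has been started. I handed the job in at about 61 s of the 210 s allowed; no verdict came back.

**What I did**
- I wiped both brass clippings into the scrap pan with the gripped scraper. There were two in view at the start, and I didn't see a finger touch either one.
- I stood the scraper back on its green mat.
- I laid all four lamps in grooves of their own, button first, and pushed each against its stop until about 20 N built up with almost no further movement.
- I threw the supply lever over to its end stop, where it resisted with about 13 N.

**Last checks in the pictures**
- **Clippings:** both lie in the pan, and the channel is clear.
- **Lamps:** the cap seams are level with one another and within about 2 mm of the home position, which is the limit of the camera calibration.
- **Lever:** it reads about 0.97 rad, above the 0.85 rad needed.
- **Scraper:** it stands upright about 1–2 mm from the mat's centre.
- **Everything else:** the other things on the bench look unmoved, and the arm is clear of everything.

**What went wrong on the way**
- **Missed grasp:** the first grasp of a lamp closed above it, because the open fingertips end about 17–20 mm short of the stated tool point. I lowered the grasp and that fixed it for all four lamps.
- **Fingertips below the 70 mm advice:** with that deeper grasp the fingertips sat an estimated 61–66 mm above the bench while pushing lamps home. I saw no harm from it.
- **Mistyped sideways shift:** one move while carrying the scraper back was off by about 43 mm sideways. I corrected it before setting the scraper down.

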